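# Hang the rinse bottle to dry and show the viscometer ball's dish to the scanner

## Robot

A 6-joint arm with a two-finger parallel gripper is mounted at the origin on the work surface. World frame = base frame: x ahead of the robot, y to its left, z up, the work surface at z = 0. Lengths are in m, angles in rad, forces in N, time in s.
With the tool pointing down it reaches from about 0.25 to 0.85 m from the base axis. Payload 12.5 kg.
Tool frame: the origin (TCP) lies on the centre line of the jaws, within the pads' length; the fingertips stand 25 mm ahead of it and the grasp point (between the pads) lies 6 mm ahead of it; y points along the fingers, x is the direction in which the jaws open and shut, and the axes are right-handed (so a half turn about y gives the same grasp; the last joint's range is limited). The gripper opens to 93 mm and grips with 3 to 60 N. Pads are 15 mm wide; open, the fingers measure 128 mm over their backs; the gripper's body (75 mm by 188 mm) begins 65 mm behind the grasp point.
Start: joints at [-1.352, 0.351, 1.652, -0, 1.139, -0.085], TCP at [0.165, -0.525, 0.244] pointing down, gripper open.
Joint ranges: [-2.75, 2.75], [-0.79, 2.1], [0.01, 2.65], [-1.57, 4.71], [0.07, 3.14], [-2.87, 2.87]. Speed limits (rad/s): [2.22, 2.22, 2.79, 3.14, 3.14, 3.14].

## Interface

Orientations are given as a unit quaternion [x, y, z, w].
In Python, from bench import read_state, snapshot, close_job, spot_in, spot_point gives the robot as it stands.
- The arm moves only by the tool step_arm, never from a script. Its argument "targets" is a list of rows, each a list of 7 numbers: the closure in counts, from 0 (fully open) to 255 (shut), then the shift along the tool's x, y, z in mm, then the turn, a rotation vector about the tool's x, y, z in rad. In form: [[fingers, x, y, z, ax, ay, az], ...]. A call has exactly 8 rows; each row shifts and turns the commanded pose from where the row before left it, along the tool's axes as they then stand; what a row does not reach is not made up. A row lasts 1/8 s, in which the tool goes at most 62.5 mm and 10.7 degrees, less where a joint would pass 70% of its speed; a pose out of reach is approached as far as the arm can. A call with a gripper value outside its range is refused whole. The fingers move at their own pace and stop on an object; the grip force is fixed at half the most. Time passes only in rows, so rows that do not move let the fingers close, or fill a call up. It gives the time, the measured TCP pose, the force and the opening at its end, in the units of the state.
- read_state(): the state, without advancing time (a new reading comes with each control period).
- snapshot(name): name is "scene" or "side" or "wrist"; returns a dict with "img" (384x512x3 uint8, red, green, blue), "range_z" (384x512 float32, m along the optical axis (not along the pixel's ray), 0 where there is no reading), "fovy" (degrees; the focal length in pixels is half the picture's height over the tangent of half this angle, whatever the lens; pixels are square), "cx", "cy" (the principal point, pixels), "R" (3x3) and "t" (3): a world point X has camera coordinates R X + t. Camera axes: x right, y down, z forward; pixel columns grow to the right and rows downward; lengths in m; the calibration is good to about 2 mm. The wrist camera is an equidistant fisheye: a pixel r from the principal point sees the ray r / f radians off the axis. A picture is of the moment at which its call begins.
- close_job(): hands the job in, once; it reports no verdict.
Trained networks look in a picture, given as the dict that the camera call returned (one of the last four; its "shot" number tells which), for a name from the list of things; names that differ only in an ending like _2 or _b are one class to them, and where a whole thing is asked for, a point or a joint stands for the part that bears it (a point fixed in the world has none). Each returns a list of dicts, best first, with "p" (0 to 1); they miss things now and then, are a little off and sometimes report something else, mostly with a low value. They report only what shows in the picture. A call takes as long as a camera call. They do not tell look-alikes from the thing itself.
- spot_in(picture, thing): "bbox" ([left, top, right, bottom] in pixels, round what is visible of it).
- spot_point(picture, thing): "point" ([column, row] in pixels: a listed point, or the origin of a listed thing).
The state is a dict: "t": time; "joint_positions": joint angles; "joint_velocities": joint speeds; "joint_torque": joint torques, N m; "position": TCP position; "tool_rot": TCP orientation; "contact_force": force on the tool from outside, world axes, zero at the start; "torque": the same for the moment, N m; "opening": finger opening in m.
Only numpy, scipy, OpenCV 4.12 (cv2) and the standard library are available. Lean on these libraries where they do the work, as an engineer would, in place of code of your own. Each camera call takes 0.05 s, during which the arm holds its last target. There are 200 camera calls.

## Task

Finish the washing-up of the plasma viscometer's measuring ball: pick up the square rinse bottle that lies on its side, turn it upside down over the free long peg of the drying rack, lower it fully home without dropping it, and let go. Then take the ball dish by its bow handle, lift it straight up clear of the bench and turn it a quarter turn in the air so that its code tag squarely faces the scanner's window, keeping the dish level and the loose ball in the middle all the way. Finish while still holding the dish steady there, the tag about 5 cm in front of the middle of the window and at its height, touching nothing else; leave the tube rack, the beaker and the detergent bottle alone.

Things in the scene. Friction and masses are not known exactly. Their poses are not given: they have to be found in the camera images.
- bottle_centre (a point): middle of the square part of the clear plastic rinse bottle (50 x 50 mm, 84 mm long, small blue label on top), which lies on a flat side on the bench, this point 25 mm up, mouth roughly away from the robot. x axis: along the bottle towards its mouth; y: across, to the flat sides to grip; z: up while it lies
- bottle_mouth (a point): centre of the bottle's mouth, in the plane of the neck's rim, 68 mm from bottle_centre along x; axes as there. The white round neck is 38 mm outside, 32 mm inside, 22 mm long; open, no cap
- bottle: the rinse bottle, hollow, about 60 g; origin on its underside as it lies, 25 mm below bottle_centre, same axes. Hung on the peg it stands mouth down, its x axis straight down, the rim flat on the rack plate
- rack_peg (a point): foot of the free peg of the fixed drying rack, on the plate's top, 12 mm above the bench. White upright peg, 14 mm thick, 80 mm tall from here, round tip. Grey plate 190 (x) x 90 (y) mm, this peg 47 mm in from the end nearest the robot; a shorter peg (45 mm) under the beaker stands 96 mm from it along the rack's +x
- dish: round stainless dish with a rigid bow handle, about 0.2 kg, standing on the bench; origin at the middle of its underside. Dish 116 mm across, rim 26 mm high; bow legs at its rim, 115 mm high in all. x axis: towards the code tag, in the plane of the bow; z: up. At the start the tag looks roughly away from the robot, about a quarter turn from where it must look
- dish_centre (a point): lowest point in the middle of the dished plate, where the ball rests, 10 mm above the dish's underside; axes as dish. The hollow rises gently: 5 degrees out to 28 mm from the middle, then 16 degrees to the rim
- dish_grip (a point): middle of the black grip sleeve on top of the bow, straight above the dish's middle, 106.5 mm above its underside; axes as dish. Sleeve 56 mm long (x), 13 mm wide (y), 16 mm high, with over 60 mm of free space between it and the ball
- dish_tag (a point): middle of the face of the white code tag with black bars, 32 mm wide, 26 mm high, on the outside of one leg of the bow: 64.6 mm from the dish's middle along x, 45 mm above its underside. The face looks along +x of the dish; axes as dish
- ball_center (a point): centre of the viscometer's loose metal ball, 16 mm across, 17 g, brass-coloured, free to roll in the dish
- scanner_window (a point): middle of the dark window of the fixed red countertop scanner, 115 mm above the bench. x axis: level, into the scanner, so the window looks along -x, roughly to the robot's left; z: up. The tag faces the window squarely when the dish's x axis points the same way as this one
- scanner: the scanner; origin on the bench under the middle of its head, 29 mm behind the window, axes as scanner_window. Head 55 mm deep, 88 mm wide, from 72 to 158 mm above the bench; foot 105 x 95 mm, 14 mm high
- beaker_centre (a point): middle of a white beaker, 50 mm wide, 60 mm high, upside down on the rack's shorter peg: leave it
- tubes_centre (a point): 50 mm above the underside of a white rack of capped blood tubes, 66 x 150 mm, 103 mm high, beyond the dish: leave it
- detergent_centre (a point): middle of a white bottle with blue cap and label, 60 mm wide, 170 mm high: leave it
There are look-alikes about, which are no part of the job. What is meant by the bottle is not purple, and is the larger of those in its own colour. Leave any turquoise or yellow look-alike of the part that bears rack_peg alone.

How it is judged:
On the way, in this order (a step that is already met when the one before it is completed fails the run):
1. the rinse bottle stands mouth down over the long peg, its rim on the rack plate, let go and still (angle between bottle_centre's own x axis and vertical above 2.97 rad and horizontal distance between bottle_mouth and rack_peg below 0.014 m and z of bottle_mouth in the frame of rack_peg below 0.006 m and contact force between bottle and the fingers below 0.1 N and linear speed of bottle below 0.03 m/s), for 0.3 s.
2. the dish is lifted clear of the bench, level, not yet turned, the ball in its middle (height (world z) of dish above 0.015 m and angle between dish's own z axis and vertical below 0.12 rad and angle between the x axis of dish_centre and the x axis of scanner_window, either way round above 0.7 rad and horizontal distance between ball_center and dish_centre below 0.02 m and contact force between dish and the fingers above 0.5 N), for 0.2 s.
At the end, for the whole second after the job is handed in: Bottle released, upside down on the long peg (within 10 deg, rim within 6 mm of the plate). Dish held still, level within 5 deg, tag 25 to 80 mm before the window, within 20 mm of its middle sideways and in height, facing it within 10 deg; ball within 12 mm of the dish's middle (all of step 1 and x of dish_tag in the frame of scanner_window between -0.08 and -0.025 m and y of dish_tag in the frame of scanner_window between -0.02 and 0.02 m and z of dish_tag in the frame of scanner_window between -0.02 and 0.02 m and x of dish_centre in the frame of scanner_window below -0.08 m and angle between the x axis of dish_centre and the x axis of scanner_window, either way round below 0.17 rad and angle between dish's own z axis and vertical below 0.09 rad and horizontal distance between ball_center and dish_centre below 0.012 m and z of ball_center in the frame of dish_centre below 0.014 m and contact force between dish and the fingers above 0.5 N and contact force between dish and scanner below 0.1 N and linear speed of dish below 0.03 m/s and angular speed of dish below 0.2 rad/s); the arm keeps its last pose, push and grip.
It fails at once if the ball strays more than 20 mm from the middle of the dish or leaves it (horizontal distance between ball_center and dish_centre above 0.02 m or z of ball_center in the frame of dish_centre above 0.025 m).
It fails at once if the dish tips more than 10 degrees (angle between dish's own z axis and vertical above 0.175 rad).
It fails at once if the rinse bottle is dropped (contact force between bottle and the fingers below 0.05 N and linear speed of bottle above 0.5 m/s).
It fails at once if the dish bumps the scanner (contact force between dish and scanner above 1 N).
It fails at once if the beaker, the tube rack or the detergent bottle is moved by more than 15 mm (distance of any of beaker_centre, tubes_centre, detergent_centre from where it was at the start of the episode above 0.015 m).
It also fails if it takes over 72 s, if anything falls off the work surface, if the arm or the gripper's body presses on something with over 40 N, if the wrist force passes 120 N, or if a joint passes its speed limit or range.

## Working session

There is one attempt and no reset: what is moved stays moved. The work goes in short steps, Python scripts to look and compute and a tool call to move; the robot and the scene stay as the last step left them, time stands still between calls to the robot, and variables do not carry over. Pictures are saved under pics/ and viewed, about 8 in all and at most 12, crops included, and the job is handed in when it is done.

Besides the shell and the picture viewer there is one more tool, called after "Request:" as name(argument=value, ...), one argument or row to a line, values as JSON. step_arm: Moves the arm, as the interface text tells. Its arguments: {"type":"object","properties":{"targets":{"type":"array","items":{"type":"array","items":{"type":"number"}}}},"required":["targets"]}

```bash
mkdir -p pics; ls; cat > h.py <<'E'
import numpy as np, cv2
from bench import *
from scipy.spatial.transform import Rotation as Ro
def save(p,name,box=None,k=1):
    im=p["img"][:,:,::-1]
    if box: im=im[box[1]:box[3],box[0]:box[2]]
    im=cv2.resize(np.ascontiguousarray(im),None,fx=k,fy=k,interpolation=cv2.INTER_CUBIC); cv2.imwrite("pics/"+name,im)
def ray(p,uv,fish=False):
    f=p["img"].shape[0]/2/np.tan(np.radians(p["fovy"])/2)
    d=(np.array(uv,float)-[p["cx"],p["cy"]])/f
    if fish:
        r=np.linalg.norm(d); v=np.array([*(d/max(r,1e-9)*np.sin(r)),np.cos(r)])
    else: v=np.array([*d,1.])
    R=np.array(p["R"]);t=np.array(p["t"])
    v=R.T@v; return -R.T@t, v/np.linalg.norm(v)
def atz(p,uv,z,fish=False):
    c,v=ray(p,uv,fish); return c+v*(z-c[2])/v[2]
def tri(rs):
    A=np.zeros((3,3));b=np.zeros(3)
    for c,v in rs:
        P=np.eye(3)-np.outer(v,v);A+=P;b+=P@c
    x=np.linalg.solve(A,b); return x,[round(float(np.linalg.norm((np.eye(3)-np.outer(v,v))@(x-c)))*1000,1) for c,v in rs]
def back(p,uv):
    u,v=int(round(uv[0])),int(round(uv[1])); z=p["range_z"][v,u]
    f=p["img"].shape[0]/2/np.tan(np.radians(p["fovy"])/2)
    c=np.array([(uv[0]-p["cx"])/f*z,(uv[1]-p["cy"])/f*z,z]); return np.array(p["R"]).T@(c-np.array(p["t"]))
E
python3 - <<'E'
from h import *
np.set_printoptions(precision=3,suppress=True)
s=read_state();print(s["t"],s["position"],s["tool_rot"],s["opening"])
for n in ["scene","side","wrist"]:
    p=snapshot(n); save(p,n+"0.png",k=1.5)
    c,v=ray(p,(p["cx"],p["cy"]));print(n,c,v,p["fovy"])
    for th in ["bottle_centre","bottle_mouth","rack_peg","dish_centre","dish_grip","dish_tag","scanner_window","scanner","beaker_centre","tubes_centre","detergent_centre"]:
        print(th,[(round(d["p"],2),np.round(d["point"]).tolist()) for d in spot_point(p,th)[:4]])
E
```

```text
pics
0.0 [ 0.164 -0.525  0.243] [-0.57   0.419 -0.418  0.57 ] 0.09305748229777379
scene [1.056 0.871 1.159] [-0.367 -0.561 -0.743] 47.9753819145067
bottle_centre [(0.6, [328.0, 243.0]), (0.6, [325.0, 204.0]), (0.58, [357.0, 273.0])]
bottle_mouth [(0.76, [314.0, 188.0]), (0.69, [318.0, 253.0]), (0.67, [346.0, 260.0])]
rack_peg [(0.89, [156.0, 147.0]), (0.81, [350.0, 320.0]), (0.7, [252.0, 229.0])]
dish_centre [(0.87, [248.0, 172.0])]
dish_grip [(0.64, [247.0, 150.0])]
dish_tag [(0.9, [230.0, 168.0]), (0.16, [244.0, 169.0])]
scanner_window [(0.81, [190.0, 115.0])]
scanner [(0.63, [187.0, 128.0])]
beaker_centre [(0.58, [234.0, 240.0])]
tubes_centre [(0.98, [177.0, 187.0]), (0.64, [232.0, 168.0])]
detergent_centre [(0.83, [297.0, 287.0]), (0.67, [316.0, 252.0])]
side [ 0.339 -0.999  0.961] [ 0.132  0.781 -0.61 ] 46.262554051282244
bottle_centre [(0.79, [214.0, 151.0]), (0.73, [249.0, 258.0]), (0.6, [220.0, 166.0]), (0.41, [300.0, 181.0])]
bottle_mouth [(0.85, [236.0, 162.0]), (0.85, [196.0, 209.0]), (0.67, [220.0, 156.0])]
rack_peg [(0.97, [278.0, 201.0]), (0.72, [360.0, 328.0]), (0.59, [243.0, 137.0]), (0.57, [247.0, 254.0])]
dish_centre [(0.93, [250.0, 258.0])]
dish_grip [(0.6, [248.0, 229.0])]
dish_tag [(0.72, [269.0, 248.0]), (0.22, [250.0, 255.0])]
scanner_window [(0.81, [303.0, 313.0]), (0.31, [249.0, 252.0])]
scanner [(0.91, [307.0, 353.0]), (0.17, [250.0, 255.0])]
beaker_centre [(0.49, [302.0, 184.0]), (0.3, [308.0, 354.0])]
tubes_centre [(0.62, [344.0, 240.0])]
detergent_centre [(0.71, [276.0, 138.0])]
wrist [ 0.235 -0.503  0.386] [-0.254 -0.079 -0.964] 65.70646984690485
bottle_centre []
bottle_mouth []
rack_peg []
dish_centre []
dish_grip []
dish_tag []
scanner_window []
scanner []
beaker_centre []
tubes_centre []
detergent_centre []
```

View pics/scene0.png

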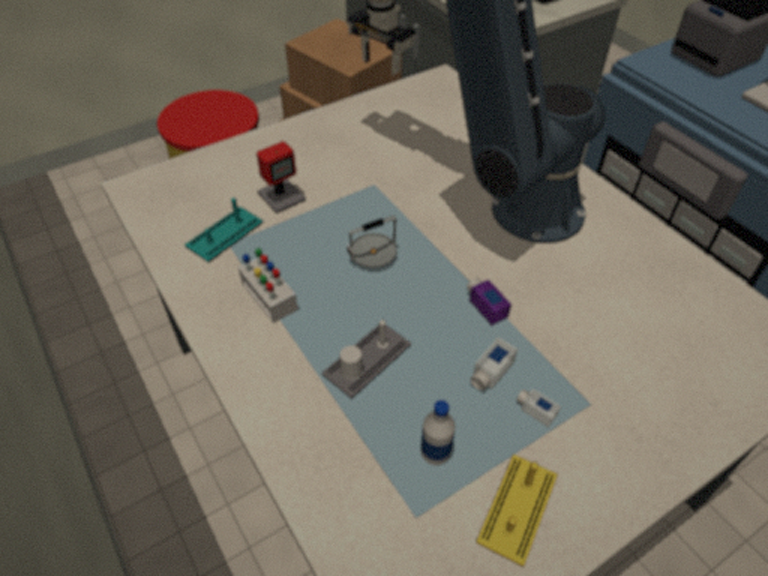

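View pics/side0.png

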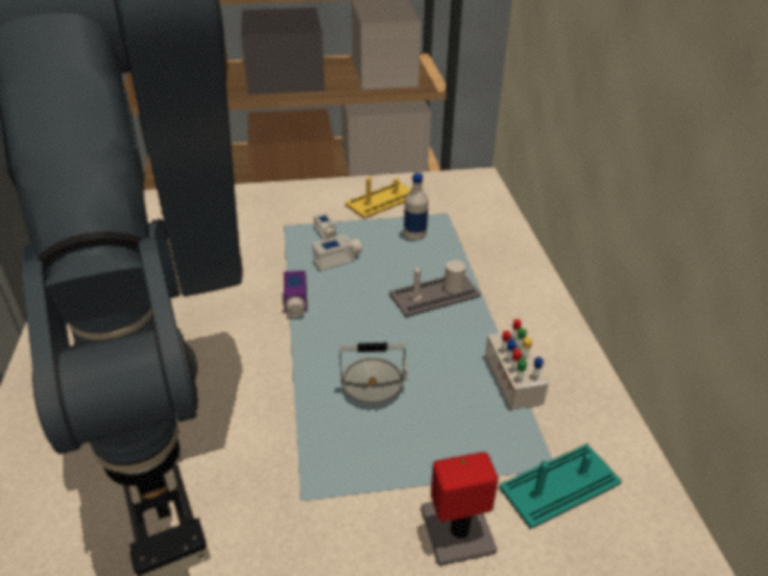

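Bottle candidates are purple at scene (325,204)/side (197,195), a large white one at scene (328,243)/side (222,167), and a small white one at scene (358,272)/side (216,151). The larger white one fits the description. For the rack, the grey plate is the one meant: its long peg foot is near scene (254,229)/side (278,201). The turquoise and yellow racks are look-alikes.

```bash
python3 - <<'E'
from h import *
np.set_printoptions(precision=3,suppress=True)
a=snapshot("scene");b=snapshot("side")
A={};B={}
near={"bottle_centre":((328,243),(220,166)),"bottle_mouth":((318,253),(236,163)),"rack_peg":((252,229),(278,201)),"dish_centre":((248,172),(250,258)),"dish_grip":((247,150),(248,229)),"dish_tag":((230,168),(269,248)),"scanner_window":((190,115),(303,313)),"scanner":((187,128),(307,353)),"beaker_centre":((234,240),(302,184)),"tubes_centre":((177,187),(344,240)),"detergent_centre":((293,287),(276,138))}
for th,(na,nb) in near.items():
    out=[]
    for p,n in ((a,na),(b,nb)):
        c=[d["point"] for d in spot_point(p,th) if np.linalg.norm(np.array(d["point"])-n)<14]
        out.append(c[0] if c else None)
    if None in out: print(th,out);continue
    x,e=tri([ray(a,out[0]),ray(b,out[1])]); print(th,x,e,np.round(out).tolist())
save(a,"crop1.png",(200,170,400,300),3.5)
# bottle top depth points: scene
for p in (a,b):
    n=near["bottle_centre"][0 if p is a else 1]
    print(back(p,n))
def cloud(p):
    h,w=p["range_z"].shape;f=h/2/np.tan(np.radians(p["fovy"])/2)
    u,v=np.meshgrid(np.arange(w),np.arange(h));z=p["range_z"]
    c=np.stack([(u-p["cx"])/f*z,(v-p["cy"])/f*z,z],-1)
    X=(c-np.array(p["t"]))@np.array(p["R"]); return X[z>0]
P=np.vstack([cloud(a),cloud(b)]); np.save("cloud.npy",P)
c=atz(a,near["bottle_centre"][0],.03)
q=P[(np.linalg.norm(P[:,:2]-c[:2],axis=1)<.12)&(P[:,2]>.042)&(P[:,2]<.065)]
print(len(q)); r=cv2.minAreaRect(q[:,:2].astype(np.float32)*1000);print("bottle top rect mm",r)
E
```

```text
bottle_centre [[330.4, 240.5], None]
bottle_mouth [0.487 0.344 0.036] [0.7, 0.7] [[317.0, 251.0], [238.0, 163.0]]
rack_peg [0.598 0.147 0.001] [4.2, 4.2] [[251.0, 230.0], [277.0, 201.0]]
dish_centre [ 0.462 -0.093  0.008] [4.7, 4.7] [[250.0, 169.0], [250.0, 256.0]]
dish_grip [ 0.456 -0.089  0.112] [1.3, 1.3] [[251.0, 149.0], [246.0, 228.0]]
dish_tag [ 0.527 -0.102  0.039] [3.4, 3.4] [[232.0, 169.0], [270.0, 247.0]]
scanner_window [ 0.549 -0.385  0.104] [2.8, 2.8] [[189.0, 115.0], [302.0, 314.0]]
scanner [ 0.544 -0.426  0.007] [8.7, 8.7] [[191.0, 128.0], [306.0, 355.0]]
beaker_centre [0.69  0.185 0.045] [7.1, 7.1] [[232.0, 243.0], [301.0, 181.0]]
tubes_centre [ 0.74  -0.114  0.051] [0.4, 0.4] [[177.0, 188.0], [344.0, 240.0]]
detergent_centre [0.639 0.421 0.082] [2.8, 2.8] [[294.0, 286.0], [277.0, 138.0]]
[0.446 0.346 0.049]
[0.418 0.313 0.048]
687
bottle top rect mm ((422.2591857910156, 365.03936767578125), (112.05520629882812, 124.55622100830078), 25.596511840820312)
```

View pics/crop1.png

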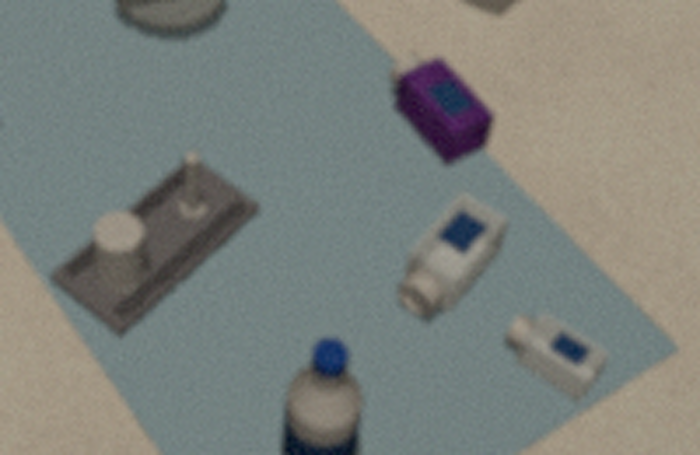

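The crop confirms it: the large white bottle with its label up and mouth away sits at crop (450,255), and the grey rack's free peg is at crop (193,185). I'll swing over, with a wrist look at the dish on the way.

Request:
step_arm(
  targets=[
    [0,-3.3,0,60,0,-0.109,0],
    [0,-3.3,0,60,0,-0.109,0],
    [0,-3.3,0,60,0,-0.109,0],
    [0,-3.3,0,60,0,-0.109,0],
    [0,-3.3,0,60,0,-0.109,0],
    [0,-3.3,0,60,0,-0.109,0],
    [0,-3.3,0,60,0,-0.109,0],
    [0,-3.3,0,60,0,-0.109,0],
  ],
)

```text
t: 4.0
position: [0.5095, -0.2089, 0.2437]
tool_rot: [0.694, -0.137, 0.138, -0.694]
contact_force: [1.6, -0.2, 0.6]
opening: 0.093
```

```bash
cat >> h.py <<'E'
import json
def log():
    s=read_state(); open("log.txt","a").write(json.dumps([list(map(float,s[k])) for k in("joint_positions","position","tool_rot")])+"\n")
    np.set_printoptions(precision=4,suppress=True)
    print("t",round(s["t"],2),"q",np.array(s["joint_positions"]),"p",np.array(s["position"]),"F",np.array(s["contact_force"]),"op",round(s["opening"],4))
    R=Ro.from_quat(s["tool_rot"]).as_matrix(); print("tool x,y,z axes:",R.T.tolist().__repr__() if 0 else np.round(R.T,3).tolist()); return s,R
def pts(p,things,fish=False,n=3):
    for th in things: print(th,[(round(d["p"],2),np.round(d["point"],1).tolist()) for d in spot_point(p,th)[:n]])
E
python3 - <<'E'
from h import *
log();p=snapshot("wrist");save(p,"w1.png",k=1.5)
import pickle;pickle.dump(p,open("w1.pkl","wb"))
pts(p,["dish_centre","dish_grip","dish_tag","ball_center","scanner_window","rack_peg","bottle_centre","bottle_mouth"])
E
```

```text
t 4.0 q [-0.4736  0.3516  1.6503 -0.      1.1393 -0.0822] p [ 0.5095 -0.2089  0.2437] F [ 1.5662 -0.2189  0.599 ] op 0.093
tool x,y,z axes: [[0.924, -0.381, 0.0], [0.0, -0.0, -1.0], [0.381, 0.924, -0.0]]
dish_centre [(0.91, [183.4, 98.4])]
dish_grip [(0.68, [161.5, 96.4])]
dish_tag [(0.64, [228.9, 75.9])]
ball_center [(0.56, [179.9, 98.9])]
scanner_window [(0.82, [342.9, 312.0])]
rack_peg [(0.9, [414.0, 226.0])]
bottle_centre []
bottle_mouth [(0.89, [43.6, 10.8])]
```

View pics/w1.png

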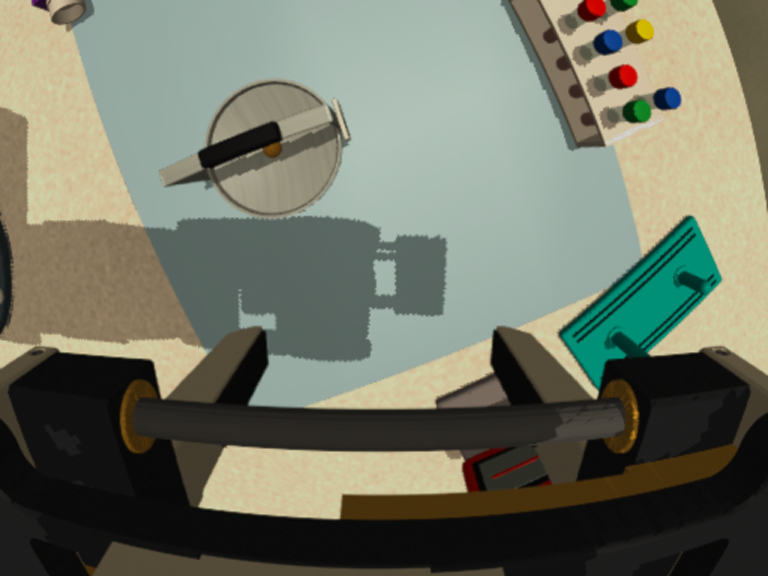

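Request:
step_arm(
  targets=[
    [0,-3.3,-4,60,0,-0.109,0],
    [0,-3.3,-4,60,0,-0.109,0],
    [0,-3.3,-4,60,0,-0.109,0],
    [0,-3.3,-4,60,0,-0.109,0],
    [0,-3.3,-4,60,0,-0.109,0],
    [0,-3.3,-4,60,0,-0.109,0],
    [0,-3.3,-4,60,0,-0.109,0],
    [0,-3.3,-4,60,0,-0.109,0],
  ],
)

```text
t: 5.45
position: [0.4889, 0.2559, 0.2758]
tool_rot: [-0.687, -0.168, 0.168, 0.687]
contact_force: [-0.1, 0.5, -0.0]
opening: 0.0929
```

```bash
python3 - <<'E'
from h import *
log();p=snapshot("wrist");save(p,"w2.png",k=1.5)
import pickle;pickle.dump(p,open("w2.pkl","wb"))
pts(p,["bottle_centre","bottle_mouth","rack_peg","detergent_centre","beaker_centre","dish_grip"])
for th,z in(("bottle_centre",.025),("bottle_mouth",.025),("rack_peg",.012)):
    for d in spot_point(p,th)[:3]: print(th,atz(p,d["point"],z,True))
E
```

```text
t 5.45 q [ 0.3978  0.3227  1.6087 -0.      1.21   -0.0811] p [0.4889 0.2559 0.2758] F [-0.1132  0.4829 -0.0281] op 0.0929
tool x,y,z axes: [[0.887, 0.461, 0.0], [0.0, 0.0, -1.0], [-0.461, 0.887, -0.0]]
bottle_centre [(0.89, [131.5, 145.7]), (0.85, [239.3, 90.0]), (0.69, [272.4, 2.0])]
bottle_mouth [(0.81, [286.2, 101.5]), (0.69, [114.4, 189.7]), (0.52, [153.4, 322.4])]
rack_peg [(0.86, [283.5, 248.1])]
detergent_centre [(0.77, [423.8, 116.6]), (0.32, [345.1, 268.8])]
beaker_centre [(0.5, [344.0, 270.3])]
dish_grip []
bottle_centre [0.3259 0.2009 0.025 ]
bottle_centre [0.4289 0.3341 0.025 ]
bottle_centre [0.4109 0.4632 0.025 ]
bottle_mouth [0.4902 0.3492 0.025 ]
bottle_mouth [0.3247 0.1278 0.025 ]
bottle_mouth [ 0.463  -0.0783  0.025 ]
rack_peg [0.593  0.1586 0.012 ]
```

View pics/w2.png

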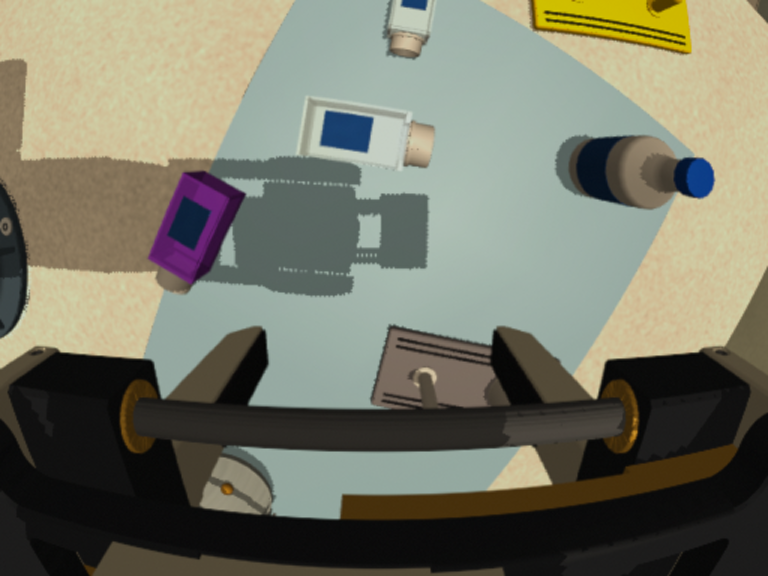

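w2 shows the big clear bottle at (360,135), the purple one at (200,225), the small one at (408,30), and the grey rack's peg foot at (425,377). In w1 the dish bow runs (165,175)–(340,118) with the tag at its far end. I'll move above the bottle with some tilt, so the joint log also lets me fit the arm's kinematics.

```bash
cat >> h.py <<'E'
from scipy.linalg import logm,expm
def T(R,p): M=np.eye(4);M[:3,:3]=R;M[:3,3]=p;return M
def rows(R0,p0,R1,p1,n):
    M=np.real(expm(np.real(logm(np.linalg.inv(T(R0,p0))@T(R1,p1)))/n))
    r=Ro.from_matrix(M[:3,:3]).as_rotvec(); print(n,"rows of",np.round(M[:3,3]*1000,1).tolist(),np.round(r,4).tolist(),"deg/row",round(np.degrees(np.linalg.norm(r)),1))
def down(thx): # tool pointing down, tool x at bearing thx (deg)
    c,s=np.cos(np.radians(thx)),np.sin(np.radians(thx)); x=np.array([c,s,0]);y=np.array([0,0,-1.]);return np.stack([x,y,np.cross(x,y)],1)
E
python3 - <<'E'
from h import *
s,R=log()
R1=down(103.8)@Ro.from_rotvec([.35,0,.2]).as_matrix()
rows(R,s["position"],R1,[.414,.33,.25],8)
rows(R1,[.414,.33,.25],down(103.8),[.414,.33,.20],8)
E
```

```text
t 5.95 q [ 0.3938  0.3226  1.6093 -0.      1.2098 -0.0811] p [0.4897 0.2538 0.2756] F [0.3073 0.0578 0.136 ] op 0.0932
tool x,y,z axes: [[0.889, 0.457, -0.0], [-0.0, -0.0, -1.0], [-0.457, 0.889, -0.0]]
8 rows of [4.5, 4.5, 13.5] [0.0203, -0.1647, 0.0503] deg/row 9.9
8 rows of [0.7, 6.1, -1.2] [-0.0438, 0.0, -0.025] deg/row 2.9
```

Request:
step_arm(
  targets=[
    [0,4.5,4.5,13.5,0.0203,-0.1647,0.0503],
    [0,4.5,4.5,13.5,0.0203,-0.1647,0.0503],
    [0,4.5,4.5,13.5,0.0203,-0.1647,0.0503],
    [0,4.5,4.5,13.5,0.0203,-0.1647,0.0503],
    [0,4.5,4.5,13.5,0.0203,-0.1647,0.0503],
    [0,4.5,4.5,13.5,0.0203,-0.1647,0.0503],
    [0,4.5,4.5,13.5,0.0203,-0.1647,0.0503],
    [0,4.5,4.5,13.5,0.0203,-0.1647,0.0503],
  ],
)

```text
t: 6.95
position: [0.4138, 0.3305, 0.2496]
tool_rot: [-0.405, -0.406, 0.687, 0.446]
contact_force: [-0.2, -0.3, -0.9]
opening: 0.0932
```

```bash
python3 - <<'E'
from h import *
s,R=log()
rows(R,s["position"],down(103.8),[.414,.33,.20],8)
E
```

```text
t 6.95 q [ 0.614   0.5075  1.4501 -0.0584  1.5843 -1.1931] p [0.4138 0.3305 0.2496] F [-0.2409 -0.2896 -0.8597] op 0.0932
tool x,y,z axes: [[-0.274, 0.942, -0.194], [-0.284, -0.272, -0.919], [-0.919, -0.196, 0.342]]
8 rows of [0.6, 6.1, -1.2] [-0.0439, 0.0008, -0.0251] deg/row 2.9
```

Request:
step_arm(
  targets=[
    [0,0.6,6.1,-1.2,-0.0439,0.0008,-0.0251],
    [0,0.6,6.1,-1.2,-0.0439,0.0008,-0.0251],
    [0,0.6,6.1,-1.2,-0.0439,0.0008,-0.0251],
    [0,0.6,6.1,-1.2,-0.0439,0.0008,-0.0251],
    [0,0.6,6.1,-1.2,-0.0439,0.0008,-0.0251],
    [0,0.6,6.1,-1.2,-0.0439,0.0008,-0.0251],
    [0,0.6,6.1,-1.2,-0.0439,0.0008,-0.0251],
    [0,0.6,6.1,-1.2,-0.0439,0.0008,-0.0251],
  ],
)

```text
t: 7.95
position: [0.4143, 0.3296, 0.2001]
tool_rot: [0.438, 0.556, -0.554, -0.437]
contact_force: [-0.6, 0.2, -0.1]
opening: 0.0931
```

```bash
cat >> h.py <<'E'
from scipy.optimize import least_squares
Rz=lambda a:Ro.from_euler('z',a).as_matrix()
Ry=lambda a:Ro.from_euler('y',a).as_matrix()
TT=np.array([[-1,0,0],[0,0,1],[0,1,0.]]) # cols: tool x=-x6, y=z6, z=y6
def fk(q,k):
    a1,dy,d1,L2,a3,L3,w,lt=k
    A=Rz(q[0]);B=A@Ry(q[1]+q[2]);C=B@Rz(q[3])@Ry(q[4])
    W=A@[a1,dy,d1]+A@Ry(q[1])@[0,0,L2]+B@[a3,0,L3]
    return W+C@[w,0,lt], C@Rz(q[5])@TT, W
E
python3 - <<'E'
from h import *
s,R=log()
p=snapshot("wrist");save(p,"w3.png",k=1.5)
import pickle;pickle.dump(p,open("w3.pkl","wb"))
pts(p,["bottle_centre","bottle_mouth"])
for th in("bottle_centre","bottle_mouth"):
    for d in spot_point(p,th)[:2]: print(th,atz(p,d["point"],.025,True))
D=[json.loads(l) for l in open("log.txt")]
for q,pp,qt in D: print("Rerr",np.degrees(np.linalg.norm((Ro.from_quat(qt)*Ro.from_matrix(fk(q,np.zeros(8))[1]).inv()).as_rotvec())))
def res(k): return np.concatenate([(fk(q,k)[0]-np.array(pp))*1e3 for q,pp,_ in D]+[.01*1e3*(k-k0)])
k0=np.array([0,.046,.4,.45,0,.4,0,.25])
o=least_squares(res,k0);print(o.x,o.fun[:-8].round(2))
E
```

```text
t 7.95 q [ 0.5844  0.363   1.7524 -0.0005  1.0224 -1.2216] p [0.4143 0.3296 0.2001] F [-0.6175  0.1857 -0.0633] op 0.0931
tool x,y,z axes: [[-0.233, 0.972, 0.001], [0.003, 0.002, -1.0], [-0.972, -0.233, -0.004]]
bottle_centre [(0.95, [362.2, 200.1]), (0.88, [152.7, 71.4]), (0.69, [254.9, 184.8])]
bottle_mouth [(0.96, [258.3, 242.1]), (0.68, [100.2, 64.3])]
bottle_centre [0.4129 0.4622 0.025 ]
bottle_centre [0.326  0.1969 0.025 ]
bottle_mouth [0.4916 0.3553 0.025 ]
bottle_mouth [0.3263 0.1291 0.025 ]
Rerr 1.9476840171514757e-14
Rerr 2.2320606130381852e-14
Rerr 1.8149377624672002e-14
Rerr 3.0672158574275347e-14
Rerr 2.1097413007245645e-14
[ 0.0021  0.0464  0.263   0.4752  0.0384  0.4376 -0.0012  0.2476] [-0.11 -0.01  0.05  0.1  -0.02 -0.02  0.1  -0.02 -0.02 -0.19  0.15  0.01
  0.03 -0.05 -0.01]
```

View pics/w3.png

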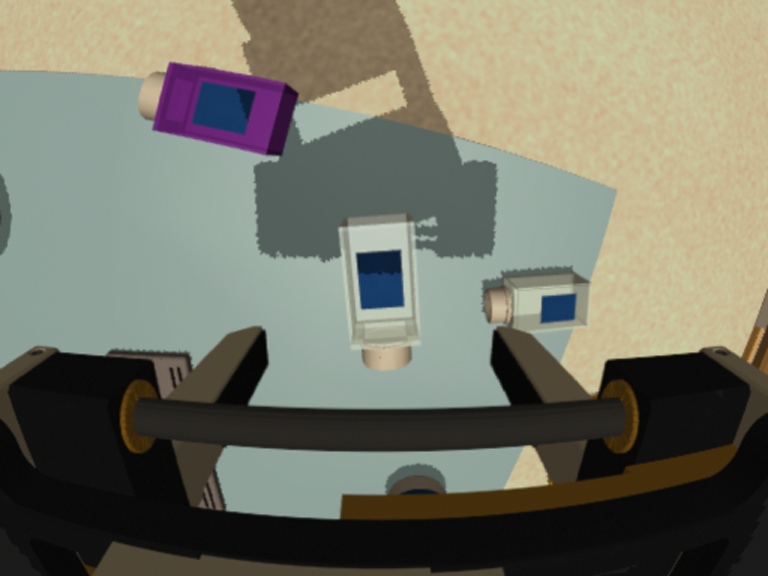

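w3 shows the big bottle at (380,280) with its mouth at (386,360). The small one at (540,303) is a separate thing.

```bash
cat >> h.py <<'E'
K=np.array([0.0021,0.0464,0.263,0.4752,0.0384,0.4376,-0.0012,0.2476])
def ik(p,R,q0):
    f=lambda q:np.concatenate([(fk(q,K)[0]-p)*5,(Ro.from_matrix(fk(q,K)[1].T@R)).as_rotvec()])
    lo=[-2.75,-.79,.01,-1.57,.07,-2.87];hi=[2.75,2.1,2.65,4.71,3.14,2.87]
    o=least_squares(f,np.clip(q0,np.array(lo)+.01,np.array(hi)-.01),bounds=(lo,hi));return o.x,o.cost
E
python3 - <<'E'
from h import *
import pickle
p=pickle.load(open("w3.pkl","rb"))
for n,uv,z in(("c",(254.9,184.8),.025),("m",(258.3,242.1),.025)): print(n,atz(p,uv,z,True))
# label (top face, z .05), sides of top
for uv in [(341,228),(411,226),(351,338),(418,338),(356,252),(400,250),(361,310),(404,307)]:
    print(uv,atz(p,(uv[0]/1.5,uv[1]/1.5),.05,True))
# final pose ik
q=np.array([.58,.36,1.75,0,1.02,-1.22])
peg=np.array([.595,.152])
for b in (-20,-35,-53,-65,-80,-100,60,90,120,150):
    y=np.array([np.cos(np.radians(b)),np.sin(np.radians(b)),0]);z=np.array([0,0,1.]);R=np.stack([np.cross(y,z),y,z],1)
    for q4 in(-1.3,0.2,1.5,3.2,4.5):
      for q6 in (-2,-.5,.5,2):
        for h in (.095,):
            P=np.array([*peg,h])-y*.006
            x,c=ik(P,R,np.array([np.arctan2(peg[1],peg[0]),.8,1.5,q4,1.5,q6]))
            if c<1e-8: print(b,x.round(2),"wrist",fk(x,K)[2].round(2))
E
```

```text
c [0.4244016  0.33485545 0.025     ]
m [0.49157869 0.35532326 0.025     ]
(341, 228) [0.39145896 0.29843772 0.05      ]
(411, 226) [0.37934709 0.34322923 0.05      ]
(351, 338) [0.46655036 0.32195025 0.05      ]
(418, 338) [0.45549861 0.36828816 0.05      ]
(356, 252) [0.40504028 0.31177319 0.05      ]
(400, 250) [0.39683854 0.34009126 0.05      ]
(361, 310) [0.44428051 0.32419869 0.05      ]
(404, 307) [0.43519222 0.35268828 0.05      ]
-20 [ 0.48  0.96  2.01  3.98  1.46 -1.69] wrist [0.36 0.24 0.1 ]
-20 [ 0.48  0.96  2.01  3.98  1.46 -1.69] wrist [0.36 0.24 0.1 ]
-20 [ 0.48  0.96  2.01  3.98  1.46 -1.69] wrist [0.36 0.24 0.1 ]
-20 [ 0.48  0.96  2.01  3.98  1.46 -1.69] wrist [0.36 0.24 0.1 ]
-20 [ 0.48  0.96  2.01  3.98  1.46 -1.69] wrist [0.36 0.24 0.1 ]
-20 [ 0.48  0.96  2.01  3.98  1.46 -1.69] wrist [0.36 0.24 0.1 ]
-20 [ 0.48  0.96  2.01  3.98  1.46 -1.69] wrist [0.36 0.24 0.1 ]
-20 [ 0.48  0.96  2.01  3.98  1.46 -1.69] wrist [0.36 0.24 0.1 ]
-20 [ 0.48  0.96  2.01  3.98  1.46 -1.69] wrist [0.36 0.24 0.1 ]
-20 [ 0.48  0.96  2.01  3.98  1.46 -1.69] wrist [0.36 0.24 0.1 ]
-35 [ 0.
[... 6507 characters left out ...]
35  0.79  0.79  2.4  -0.93] wrist [0.81 0.02 0.1 ]
150 [-0.03  1.35  0.79  0.79  2.4  -0.93] wrist [0.81 0.02 0.1 ]
150 [-0.03  1.35  0.79  0.79  2.4  -0.93] wrist [0.81 0.02 0.1 ]
150 [-0.03  1.35  0.79  0.79  2.4  -0.93] wrist [0.81 0.02 0.1 ]
150 [-0.03  1.35  0.79  0.79  2.4  -0.93] wrist [0.81 0.02 0.1 ]
150 [-0.03  1.35  0.79  0.79  2.4  -0.93] wrist [0.81 0.02 0.1 ]
150 [-0.03  1.35  0.79  0.79  2.4  -0.93] wrist [0.81 0.02 0.1 ]
150 [-0.03  1.35  0.79  0.79  2.4  -0.93] wrist [0.81 0.02 0.1 ]
150 [-0.03  1.35  0.79  0.79  2.4  -0.93] wrist [0.81 0.02 0.1 ]
150 [-0.03  1.35  0.79  0.79  2.4  -0.93] wrist [0.81 0.02 0.1 ]
150 [-0.03  1.35  0.79  0.79  2.4  -0.93] wrist [0.81 0.02 0.1 ]
```

```bash
cat >> h.py <<'E'
def side(b):
    y=np.array([np.cos(np.radians(b)),np.sin(np.radians(b)),0]);z=np.array([0,0,1.]);return np.stack([np.cross(y,z),y,z],1)
def jrows(q0,q1,n,show=True):
    Q=[np.array(q0)+(np.array(q1)-q0)*i/n for i in range(n+1)]; out=[]
    for a,b in zip(Q,Q[1:]):
        A=T(*fk(a,K)[1::-1]);B=T(*fk(b,K)[1::-1]);M=np.linalg.inv(A)@B
        out.append(np.round(M[:3,3]*1000,1).tolist()+np.round(Ro.from_matrix(M[:3,:3]).as_rotvec(),3).tolist())
    for o in out: print(o)
    for x in Q[::max(1,n//8)]: print("tcp",fk(x,K)[0].round(3),"wrist",fk(x,K)[2].round(3),"toolz",fk(x,K)[1][:,2].round(2))
E
python3 - <<'E'
from h import *
import pickle
s,R=log()
rows(R,s["position"],down(107.5),[.4063,.3286,.034],8)
p=pickle.load(open("w2.pkl","rb"))
print("peg foot w2",atz(p,(283.3,251.5),.012,True))
a=snapshot("scene");b=snapshot("side")
print("scene foot",atz(a,(200+193/3.5,170+211/3.5),.012))
save(b,"side1.png",(240,170,330,215),8)
E
```

```text
t 8.2 q [ 0.5852  0.3638  1.7501 -0.001   1.0263 -1.2213] p [0.4142 0.33   0.2005] F [-0.3816  0.3795  0.4439] op 0.0931
tool x,y,z axes: [[-0.234, 0.972, -0.0], [0.002, 0.0, -1.0], [-0.972, -0.234, -0.002]]
8 rows of [0.1, 20.8, 1.0] [0.0002, -0.0087, -0.0] deg/row 0.5
peg foot w2 [0.5956 0.1533 0.012 ]
scene foot [0.5959 0.1599 0.012 ]
```

View pics/side1.png

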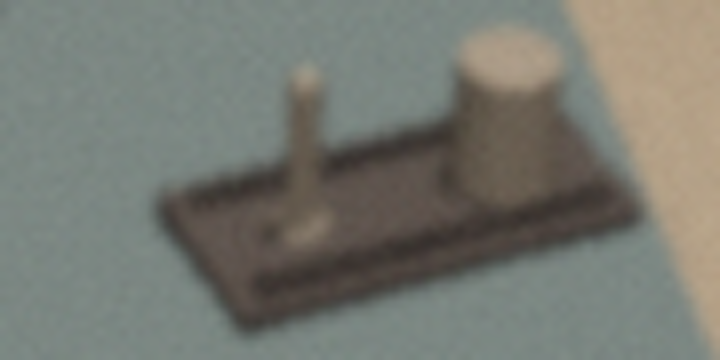

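Side crop: peg foot ring at about (306,222) → pixel (278.3,197.8), tip at (306,68) → (278.3,178.5). Descending to the bottle.

Request:
step_arm(
  targets=[
    [0,0.1,20.8,1.0,0,-0.0087,0],
    [0,0.1,20.8,1.0,0,-0.0087,0],
    [0,0.1,20.8,1.0,0,-0.0087,0],
    [0,0.1,20.8,1.0,0,-0.0087,0],
    [0,0.1,20.8,1.0,0,-0.0087,0],
    [0,0.1,20.8,1.0,0,-0.0087,0],
    [0,0.1,20.8,1.0,0,-0.0087,0],
    [0,0.1,20.8,1.0,0,-0.0087,0],
  ],
)

```text
t: 9.3
position: [0.4065, 0.3291, 0.0332]
tool_rot: [0.418, 0.571, -0.57, -0.417]
contact_force: [-0.5, 0.1, 0.4]
opening: 0.0931
```

Request:
step_arm(
  targets=[
    [255,0,0,0,0,0,0],
    [255,0,0,0,0,0,0],
    [255,0,0,0,0,0,0],
    [255,0,0,0,0,0,0],
    [255,0,0,0,0,0,0],
    [255,0,0,0,0,0,0],
    [255,0,0,0,0,0,0],
    [255,0,0,0,0,0,0],
  ],
)

```text
t: 10.3
position: [0.4064, 0.329, 0.0341]
tool_rot: [0.418, 0.571, -0.57, -0.417]
contact_force: [-1.6, -0.7, 5.6]
opening: 0.0501
```

```bash
python3 - <<'E'
from h import *
s,R=log()
b=snapshot("side");a=snapshot("scene")
print("side foot",atz(b,(278.3,197.8),.012),"tip",atz(b,(278.3,178.8),.090))
print("scene tip",atz(a,(200+192/3.5,170+158/3.5),.090), "foot",atz(a,(200+193/3.5,170+208/3.5),.012))
E
```

```text
t 10.3 q [ 0.5918  0.6168  1.8593 -0.0011  0.663  -1.2845] p [0.4064 0.329  0.0341] F [-1.6497 -0.7454  5.6253] op 0.0501
tool x,y,z axes: [[-0.302, 0.953, 0.0], [0.002, 0.001, -1.0], [-0.953, -0.302, -0.003]]
side foot [0.5987 0.1516 0.012 ] tip [0.5961 0.154  0.09  ]
scene tip [0.596 0.158 0.09 ] foot [0.594  0.1569 0.012 ]
```

Bottle gripped (opening 50.1 mm). The peg averages (0.596, 0.1545). Lift, then swing in joint space to the pre-place pose.

Request:
step_arm(
  targets=[
    [255,0,-12,0,0,0,0],
    [255,0,-26,0,0,0,0],
    [255,0,-26,0,0,0,0],
    [255,0,-26,0,0,0,0],
    [255,0,-26,0,0,0,0],
    [255,0,-26,0,0,0,0],
    [255,0,-26,0,0,0,0],
    [255,0,-18,0,0,0,0],
  ],
)

```text
t: 11.4
position: [0.4058, 0.3288, 0.2216]
tool_rot: [0.418, 0.571, -0.569, -0.417]
contact_force: [0.0, -0.1, -0.3]
opening: 0.0499
```

```bash
python3 - <<'E'
from h import *
s,R=log()
peg=np.array([.596,.1545]);q=np.array(s["joint_positions"])
for b in(-64,-70):
    R1=side(b);P=np.array([*(peg-R1[:2,1]*.0091),.215])
    x,c=ik(P,R1,[.59,.9,1.4,-1.44,1.6,-2.1]);print(b,x.round(3),c)
    P[2]=.098; x2,c=ik(P,R1,x);print(x2.round(3),c,fk(x2,K)[2])
    if b==-64: X=x
jrows(q,X,16)
E
```

```text
t 11.4 q [ 0.5921  0.3244  1.7488 -0.0008  1.0651 -1.2847] p [0.4058 0.3288 0.2216] F [ 0.0302 -0.1205 -0.2658] op 0.0499
tool x,y,z axes: [[-0.302, 0.953, 0.0], [0.003, 0.001, -1.0], [-0.953, -0.302, -0.003]]
-64 [ 0.598  0.857  1.579 -1.461  1.664 -2.271] 2.978131344166803e-17
[ 0.598  1.069  1.52  -1.448  1.646 -2.119] 2.896592400510823e-22 [0.4829 0.3849 0.099 ]
-70 [ 0.59   0.89   1.501 -1.393  1.734 -2.307] 8.341381848772784e-18
[ 0.59   1.095  1.442 -1.372  1.707 -2.162] 4.492779946238432e-26 [0.5076 0.3955 0.099 ]
[-20.6, 12.4, -0.6, 0.038, -0.106, 0.093]
[-19.9, 12.1, 0.3, 0.043, -0.104, 0.091]
[-19.2, 11.8, 1.0, 0.048, -0.103, 0.089]
[-18.5, 11.4, 1.6, 0.053, -0.102, 0.086]
[-17.8, 10.9, 2.1, 0.057, -0.101, 0.084]
[-17.1, 10.3, 2.4, 0.062, -0.099, 0.081]
[-16.5, 9.7, 2.7, 0.065, -0.098, 0.078]
[-15.9, 8.9, 2.8, 0.069, -0.096, 0.075]
[-15.4, 8.0, 2.9, 0.072, -0.094, 0.072]
[-15.0, 7.1, 3.0, 0.076, -0.093, 0.069]
[-14.6, 6.0, 3.0, 0.078, -0.09, 0.065]
[-14.3, 4.9, 3.1, 0.081, -0.088, 0.062]
[-14.1, 3.7, 3.2, 0.083, -0.086, 0.059]
[-13.9, 2.4, 3.3, 0.086, -0.083, 0.055]
[-13.8, 1.1, 3.6, 0.088, -0.08, 0.051]
[-13.7, -0.3, 3.9, 0.09, -0.077, 0.048]
tcp [0.406 0.329 0.221] wrist [0.404 0.328 0.469] toolz [-0.95 -0.3  -0.  ]
tcp [0.421 0.29  0.199] wrist [0.419 0.338 0.442] toolz [-0.87 -0.48  0.1 ]
tcp [0.439 0.252 0.185] wrist [0.433 0.348 0.413] toolz [-0.75 -0.61  0.24]
tcp [0.461 0.218 0.178] wrist [0.445 0.357 0.383] toolz [-0.61 -0.67  0.42]
tcp [0.485 0.189 0.179] wrist [0.456 0.364 0.351] toolz [-0.46 -0.66  0.6 ]
tcp [0.512 0.168 0.185] wrist [0.465 0.371 0.319] toolz [-0.31 -0.57  0.76]
tcp [0.54  0.157 0.194] wrist [0.473 0.377 0.285] toolz [-0.18 -0.42  0.89]
tcp [0.567 0.155 0.205] wrist [0.479 0.381 0.251] toolz [-0.07 -0.22  0.97]
tcp [0.592 0.163 0.215] wrist [0.483 0.385 0.216] toolz [ 0. -0.  1.]
```

Request:
step_arm(
  targets=[
    [255,-20.6,12.4,-0.6,0.038,-0.106,0.093],
    [255,-19.9,12.1,0.3,0.043,-0.104,0.091],
    [255,-19.2,11.8,1.0,0.048,-0.103,0.089],
    [255,-18.5,11.4,1.6,0.053,-0.102,0.086],
    [255,-17.8,10.9,2.1,0.057,-0.101,0.084],
    [255,-17.1,10.3,2.4,0.062,-0.099,0.081],
    [255,-16.5,9.7,2.7,0.065,-0.098,0.078],
    [255,-15.9,8.9,2.8,0.069,-0.096,0.075],
  ],
)

```text
t: 12.4
position: [0.4851, 0.1887, 0.1779]
tool_rot: [-0.241, -0.377, 0.893, 0.036]
contact_force: [-0.5, 0.2, -0.2]
opening: 0.0495
```

Request:
step_arm(
  targets=[
    [255,-15.4,8.0,2.9,0.072,-0.094,0.072],
    [255,-15.0,7.1,3.0,0.076,-0.093,0.069],
    [255,-14.6,6.0,3.0,0.078,-0.09,0.065],
    [255,-14.3,4.9,3.1,0.081,-0.088,0.062],
    [255,-14.1,3.7,3.2,0.083,-0.086,0.059],
    [255,-13.9,2.4,3.3,0.086,-0.083,0.055],
    [255,-13.8,1.1,3.6,0.088,-0.08,0.051],
    [255,-13.7,-0.3,3.9,0.09,-0.077,0.048],
  ],
)

```text
t: 13.4
position: [0.5919, 0.1629, 0.2143]
tool_rot: [-0.0, 0.002, 0.974, -0.226]
contact_force: [0.2, -0.5, -0.1]
opening: 0.0495
```

```bash
python3 - <<'E'
from h import *
s,R=log(); p=np.array(s["position"])
m=p+R@[0,.0091,-.0858];print("predicted mouth",m)
a=snapshot("scene");b=snapshot("side")
save(a,"sc2.png",(205,170,325,260),4)
save(b,"sd2.png",(215,120,335,210),4)
i=cv2.imread("pics/sc2.png");j=cv2.imread("pics/sd2.png");cv2.imwrite("pics/two2.png",cv2.resize(np.vstack([i,j]),None,fx=.83,fy=.83))
for p_ in(a,b):
    f=192/np.tan(np.radians(p_["fovy"])/2)
    for X in (m,[.596,.1545,.092],[.596,.1545,.012]):
        c=np.array(p_["R"])@X+p_["t"];print("proj",(c[:2]/c[2]*f+[p_["cx"],p_["cy"]]).round(1))
    for d in spot_point(p_,"bottle_mouth")[:4]:print(d["p"],d["point"])
E
```

```text
t 13.4 q [ 0.6059  0.8605  1.5898 -1.4568  1.6699 -2.2575] p [0.5919 0.1629 0.2143] F [ 0.235  -0.4605 -0.1017] op 0.0495
tool x,y,z axes: [[-0.898, -0.439, 0.001], [0.439, -0.898, 0.004], [-0.001, 0.004, 1.0]]
predicted mouth [0.596  0.1543 0.1285]
proj [254.3 206.6]
proj [254.3 214. ]
proj [254.2 229.2]
0.88 [253.1, 203.5]
0.66 [247.5, 170.9]
0.61 [346.7, 264.1]
0.45 [317.8, 189.6]
proj [278.7 169.1]
proj [278.3 178.2]
proj [277.4 197.3]
0.94 [279.3, 167.6]
0.75 [217.9, 158.9]
0.69 [193.9, 208.0]
0.46 [284.6, 157.6]
```

View pics/two2.png

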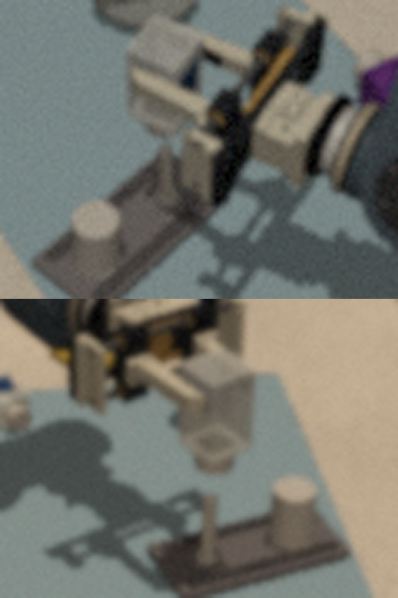

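The bottle is mouth down above the peg. In the side view the neck (210,460) is in line with the tip (209,495), and in the scene view the neck (172,125) is above the tip (165,150). Offsets are a few mm at most and the clearance is 9 mm, so I'll lower it partway and check forces.

Request:
step_arm(
  targets=[
    [255,0,0,-9,0,0,0],
    [255,0,0,-10,0,0,0],
    [255,0,0,-10,0,0,0],
    [255,0,0,-10,0,0,0],
    [255,0,0,-10,0,0,0],
    [255,0,0,-10,0,0,0],
    [255,0,0,-10,0,0,0],
    [255,0,0,-10,0,0,0],
  ],
)

```text
t: 14.6
position: [0.5916, 0.1626, 0.1338]
tool_rot: [-0.0, 0.0, 0.974, -0.225]
contact_force: [0.6, -0.1, -0.5]
opening: 0.0501
```

```bash
python3 - <<'E'
from h import *
s,R=log(); p=np.array(s["position"])
m=p+R@[0,.0091,-.0858];print("predicted mouth",m)
a=snapshot("scene");b=snapshot("side")
save(a,"sc3.png",(215,170,315,260),5)
save(b,"sd3.png",(225,135,325,225),5)
i=cv2.imread("pics/sc3.png");j=cv2.imread("pics/sd3.png");cv2.imwrite("pics/two3.png",cv2.resize(np.hstack([i,j]),None,fx=.8,fy=.8))
E
```

```text
t 14.6 q [ 0.6057  1.0009  1.5583 -1.4444  1.6547 -2.1471] p [0.5916 0.1626 0.1338] F [ 0.5772 -0.0933 -0.522 ] op 0.0501
tool x,y,z axes: [[-0.899, -0.439, -0.001], [0.439, -0.899, 0.001], [-0.001, 0.001, 1.0]]
predicted mouth [0.5957 0.1544 0.048 ]
```

View pics/two3.png

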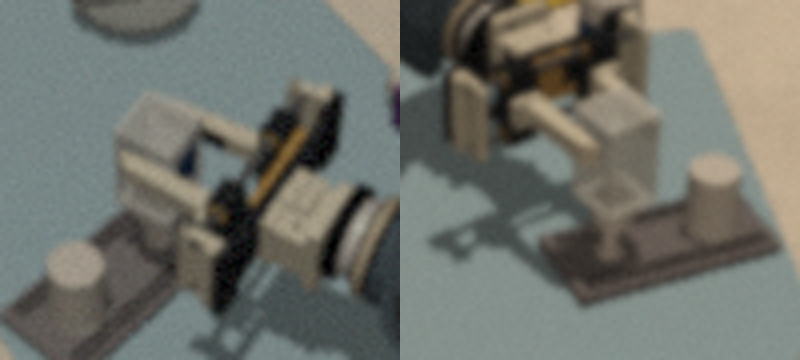

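The peg is inside the neck (side crop (610,225)) with no contact force. Lowering the rest.

Request:
step_arm(
  targets=[
    [255,0,0,-6,0,0,0],
    [255,0,0,-6,0,0,0],
    [255,0,0,-6,0,0,0],
    [255,0,0,-5,0,0,0],
    [255,0,0,-4,0,0,0],
    [255,0,0,-3,0,0,0],
    [255,0,0,-2,0,0,0],
    [255,0,0,-1,0,0,0],
  ],
)

```text
t: 15.7
position: [0.5916, 0.1626, 0.1014]
tool_rot: [-0.0, 0.0, 0.974, -0.225]
contact_force: [-0.9, -0.1, -0.5]
opening: 0.0499
```

Request:
step_arm(
  targets=[
    [255,0,0,-1,0,0,0],
    [255,0,0,-1,0,0,0],
    [255,0,0,-1,0,0,0],
    [255,0,0,-0.5,0,0,0],
    [255,0,0,-0.5,0,0,0],
    [255,0,0,0,0,0,0],
    [255,0,0,0,0,0,0],
    [255,0,0,0,0,0,0],
  ],
)

```text
t: 16.7
position: [0.5917, 0.1626, 0.0978]
tool_rot: [-0.001, 0.001, 0.974, -0.225]
contact_force: [-0.7, -0.0, 4.4]
opening: 0.05
```

Contact at 4.4 N at the expected height, so the rim is on the plate. Releasing, then backing off.

Request:
step_arm(
  targets=[
    [60,0,0,0,0,0,0],
    [60,0,0,0,0,0,0],
    [60,0,0,0,0,0,0],
    [60,0,0,0,0,0,0],
    [60,0,0,0,0,0,0],
    [60,0,-5,0,0,0,0],
    [60,0,-10,0,0,0,0],
    [60,0,-10,0,0,0,0],
  ],
)

```text
t: 17.7
position: [0.5803, 0.1859, 0.0975]
tool_rot: [-0.0, 0.0, 0.974, -0.225]
contact_force: [-0.6, 0.7, -0.0]
opening: 0.071
```

Request:
step_arm(
  targets=[
    [60,0,-15,0,0,0,0],
    [60,0,-20,0,0,0,0],
    [60,0,-20,0,0,0,0],
    [60,0,-15,10,0,0,0],
    [60,0,-5,30,0,0,0],
    [0,0,0,40,0,0,0],
    [0,0,0,40,0,0,0],
    [0,0,0,40,0,0,0],
  ],
)

```text
t: 18.7
position: [0.5471, 0.253, 0.2593]
tool_rot: [-0.001, 0.0, 0.974, -0.225]
contact_force: [0.4, 1.1, 0.0]
opening: 0.0917
```

```bash
python3 - <<'E'
from h import *
s,R=log()
a=snapshot("scene");b=snapshot("side")
save(a,"sc4.png",(215,170,315,260),5)
save(b,"sd4.png",(225,135,325,225),5)
i=cv2.imread("pics/sc4.png");j=cv2.imread("pics/sd4.png");cv2.imwrite("pics/two4.png",cv2.resize(np.hstack([i,j]),None,fx=.8,fy=.8))
# dish from w1 picture (wrist, fisheye) with heights
import pickle
w=pickle.load(open("w1.pkl","rb"))
print("dish_centre",atz(w,(183.4,98.4),.010,True),"ball",atz(w,(179.9,98.9),.018,True),"grip",atz(w,(161.5,96.4),.1065,True),"tag",atz(w,(228.9,75.9),.045,True))
for uv in[(165,178),(200,158),(280,128),(330,112)]: print(uv,atz(w,(uv[0]/1.5,uv[1]/1.5),.114,True))
print("scanner",[ (d["p"],d["point"]) for n in("scanner_window","scanner") for d in spot_point(a,n)[:1]])
P=np.load("cloud.npy"); q=P[(abs(P[:,0]-.54)<.09)&(abs(P[:,1]+.41)<.09)]
h=q[(q[:,2]>.165-.02)&(q[:,2]<.175)]; print("head top",len(h),cv2.minAreaRect(h[:,:2].astype(np.float32)*1000) if len(h)>4 else "", h.mean(0))
E
```

```text
t 18.7 q [ 0.7612  0.8234  1.5066 -1.3566  1.7924 -2.3577] p [0.5471 0.253  0.2593] F [0.4029 1.1313 0.0098] op 0.0917
tool x,y,z axes: [[-0.899, -0.439, -0.001], [0.439, -0.899, 0.001], [-0.001, 0.0, 1.0]]
dish_centre [ 0.4619 -0.0948  0.01  ] ball [ 0.4591 -0.0945  0.018 ] grip [ 0.4623 -0.0955  0.1065] tag [ 0.5271 -0.0967  0.045 ]
(165, 178) [ 0.4065 -0.0921  0.114 ]
(200, 158) [ 0.435  -0.0918  0.114 ]
(280, 128) [ 0.4903 -0.0977  0.114 ]
(330, 112) [ 0.5222 -0.1014  0.114 ]
scanner [(0.67, [190.1, 114.9]), (0.88, [186.6, 130.5])]
head top 1153 ((554.6806640625, -418.07061767578125), (93.44263458251953, 64.18174743652344), 4.941773891448975) [ 0.552  -0.4224  0.1555]
```

View pics/two4.png

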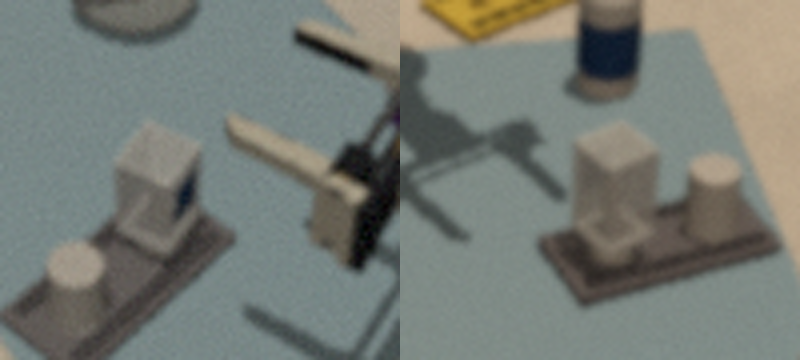

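The bottle stands mouth down, square and still on the plate (crop (160,185) and (615,190)). Next, the dish.

```bash
python3 - <<'E'
from h import *
s,R=log();q=np.array(s["joint_positions"])
x,c=ik(np.array([.462,-.095,.25]),down(85),[-.29,.35,1.65,0,1.14,-1.77]);print(x.round(3),c)
jrows(q,x,16)
for t in np.linspace(0,1,9):
    p,Rr,_=fk(q+(x-q)*t,K);print((p+Rr[:,1]*.025).round(3),(p+Rr[:,1]*.025+Rr[:,0]*.064).round(3)[2],(p+Rr[:,1]*.025-Rr[:,0]*.064).round(3)[2])
E
```

```text
t 18.9 q [ 0.7609  0.8251  1.5066 -1.356   1.7914 -2.355 ] p [0.5473 0.2529 0.258 ] F [-0.4194 -0.3008 -0.8712] op 0.093
tool x,y,z axes: [[-0.899, -0.439, -0.002], [0.439, -0.899, 0.0], [-0.002, -0.001, 1.0]]
[-0.301  0.196  1.842 -0.     1.103 -1.785] 1.925806885856119e-19
[15.4, 39.6, -4.6, -0.093, 0.039, -0.096]
[14.5, 37.2, -1.0, -0.091, 0.049, -0.097]
[13.2, 34.5, 2.3, -0.088, 0.058, -0.098]
[11.6, 31.5, 5.2, -0.086, 0.067, -0.098]
[9.7, 28.3, 7.7, -0.083, 0.076, -0.097]
[7.6, 24.9, 9.7, -0.081, 0.085, -0.096]
[5.4, 21.4, 11.2, -0.078, 0.093, -0.094]
[3.0, 17.8, 12.1, -0.076, 0.101, -0.092]
[0.5, 14.2, 12.5, -0.075, 0.108, -0.089]
[-2.0, 10.5, 12.4, -0.074, 0.114, -0.085]
[-4.3, 6.9, 11.7, -0.073, 0.12, -0.082]
[-6.6, 3.4, 10.5, -0.072, 0.125, -0.078]
[-8.6, 0.1, 8.8, -0.072, 0.13, -0.074]
[-10.4, -3.1, 6.7, -0.073, 0.133, -0.07]
[-11.9, -6.1, 4.2, -0.074, 0.137, -0.066]
[-13.0, -8.9, 1.4, -0.075, 0.139, -0.063]
tcp [0.542 0.254 0.255] wrist [0.433 0.476 0.256] toolz [-0. -0.  1.]
tcp [0.545 0.172 0.245] wrist [0.48  0.406 0.293] toolz [-0.02 -0.2   0.98]
tcp [0.535 0.103 0.235] wrist [0.515 0.331 0.329] toolz [-0.11 -0.38  0.92]
tcp [0.517 0.047 0.226] wrist [0.536 0.253 0.362] toolz [-0.27 -0.51  0.82]
tcp [0.497 0.006 0.219] wrist [0.544 0.175 0.394] toolz [-0.47 -0.56  0.68]
tcp [ 0.48  -0.025  0.218] wrist [0.54  0.099 0.423] toolz [-0.68 -0.52  0.52]
tcp [ 0.469 -0.049  0.222] wrist [0.523 0.028 0.451] toolz [-0.86 -0.39  0.34]
tcp [ 0.463 -0.071  0.232] wrist [ 0.497 -0.037  0.475] toolz [-0.97 -0.18  0.16]
tcp [ 0.462 -0.095  0.25 ] wrist [ 0.461 -0.095  0.498] toolz [-1.    0.09  0.  ]
[0.553 0.231 0.255] 0.255 0.255
[0.552 0.148 0.241] 0.236 0.245
[0.537 0.079 0.226] 0.217 0.234
[0.515 0.027 0.212] 0.2 0.224
[ 0.492 -0.011  0.202] 0.188 0.216
[ 0.474 -0.038  0.197] 0.183 0.211
[ 0.463 -0.057  0.199] 0.187 0.21
[ 0.459 -0.074  0.208] 0.201 0.215
[ 0.462 -0.095  0.225] 0.225 0.225
```

Request:
step_arm(
  targets=[
    [0,15.4,39.6,-4.6,-0.093,0.039,-0.096],
    [0,14.5,37.2,-1.0,-0.091,0.049,-0.097],
    [0,13.2,34.5,2.3,-0.088,0.058,-0.098],
    [0,11.6,31.5,5.2,-0.086,0.067,-0.098],
    [0,9.7,28.3,7.7,-0.083,0.076,-0.097],
    [0,7.6,24.9,9.7,-0.081,0.085,-0.096],
    [0,5.4,21.4,11.2,-0.078,0.093,-0.094],
    [0,3.0,17.8,12.1,-0.076,0.101,-0.092],
  ],
)

```text
t: 19.9
position: [0.5021, 0.004, 0.2208]
tool_rot: [-0.191, -0.353, 0.897, 0.185]
contact_force: [0.6, -0.4, -0.2]
opening: 0.0929
```

Request:
step_arm(
  targets=[
    [0,0.5,14.2,12.5,-0.075,0.108,-0.089],
    [0,-2.0,10.5,12.4,-0.074,0.114,-0.085],
    [0,-4.3,6.9,11.7,-0.073,0.12,-0.082],
    [0,-6.6,3.4,10.5,-0.072,0.125,-0.078],
    [0,-8.6,0.1,8.8,-0.072,0.13,-0.074],
    [0,-10.4,-3.1,6.7,-0.073,0.133,-0.07],
    [0,-11.9,-6.1,4.2,-0.074,0.137,-0.066],
    [0,-13.0,-8.9,1.4,-0.075,0.139,-0.063],
  ],
)

```text
t: 20.9
position: [0.4672, -0.0963, 0.2519]
tool_rot: [-0.522, -0.477, 0.476, 0.524]
contact_force: [0.7, 0.4, -0.2]
opening: 0.0931
```

```bash
python3 - <<'E'
from h import *
s,R=log()
p=snapshot("wrist");save(p,"w5.png",k=1.5)
import pickle;pickle.dump(p,open("w5.pkl","wb"))
for th,z in(("dish_grip",.1065),("dish_tag",.045),("dish_centre",.01),("ball_center",.018),("scanner_window",.115),("scanner",0)):
    for d in spot_point(p,th)[:1]: print(th,round(d["p"],2),np.round(d["point"],1),atz(p,d["point"],z,True))
rows(R,s["position"],down(85),[.462,-.095,.25],8)
E
```

```text
t 20.9 q [-0.302   0.209   1.822   0.0021  1.1128 -1.7813] p [ 0.4672 -0.0963  0.2519] F [ 0.7275  0.3828 -0.1524] op 0.0931
tool x,y,z axes: [[0.092, 0.996, 0.002], [-0.002, 0.002, -1.0], [-0.996, 0.092, 0.002]]
dish_grip 0.75 [254.8 175.3] [ 0.4601 -0.0932  0.1065]
dish_tag 0.95 [255.4 216.4] [ 0.5269 -0.0978  0.045 ]
dish_centre 0.74 [252.3 160.5] [ 0.4621 -0.0957  0.01  ]
ball_center 0.17 [419.3 230.9] [0.5901 0.1534 0.018 ]
scanner 0.82 [ 64.3 233.5] [ 0.5521 -0.4232  0.    ]
8 rows of [0.1, 0.2, 0.7] [-0.0002, -0.0006, 0.0003] deg/row 0.0
```

View pics/w5.png

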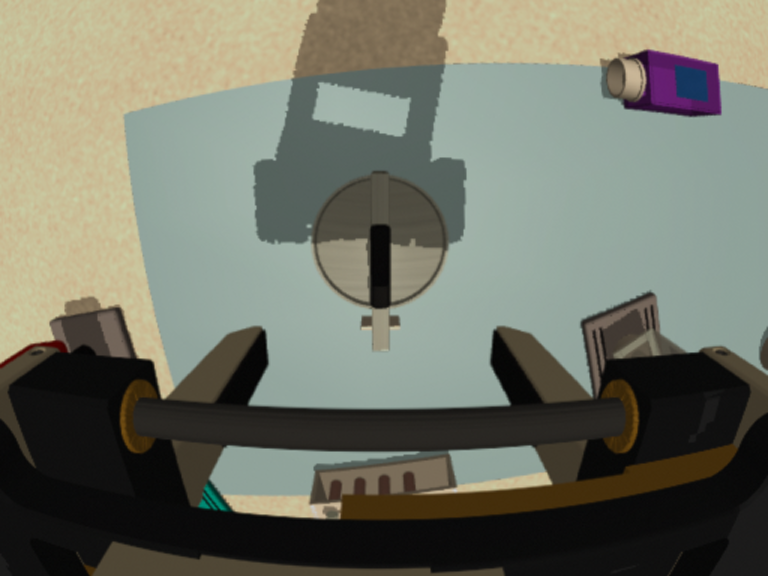

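w5: the bow is vertical in the picture at column ~380 between the jaws (sleeve (380,226)–(381,306)), with the tag end at (380,330). So the yaw is right.

```bash
python3 - <<'E'
from h import *
import pickle
p=pickle.load(open("w5.pkl","rb"))
A=[atz(p,(u/1.5,v/1.5),.1145,True) for u,v in((380,226),(381,306))]
B=[atz(p,(u/1.5,v/1.5),.1145,True) for u,v in((380,172),(381,350))]
for x in A+B:print(x)
g=(A[0]+A[1])/2;d=A[1]-A[0];print("sleeve mid",g,"len",np.linalg.norm(d),np.degrees(np.arctan2(d[1],d[0])), "bow",np.degrees(np.arctan2(*(B[1]-B[0])[[1,0]])))
s,R=log();print("offset in tool axes mm",(R.T@(g-np.array(s["position"]))*1000).round(1))
E
```

```text
[ 0.43419023 -0.09231011  0.1145    ]
[ 0.4872534  -0.09650325  0.1145    ]
[ 0.40014689 -0.08918319  0.1145    ]
[ 0.5189866  -0.09937595  0.1145    ]
sleeve mid [ 0.46072182 -0.09440668  0.1145    ] len 0.05322858841007192 -4.518214501665866 bow -4.90220336466
t 21.25 q [-0.2981  0.2101  1.8206 -0.002   1.1147 -1.7833] p [ 0.4675 -0.0955  0.2519] F [-0.8928  0.5878  0.1051] op 0.0928
tool x,y,z axes: [[0.085, 0.996, -0.001], [-0.004, -0.001, -1.0], [-0.996, 0.085, 0.004]]
offset in tool axes mm [  0.6 137.5   6.3]
```

Request:
step_arm(
  targets=[
    [60,0.1,18,1.5,0,0,0],
    [90,0.1,21,1.5,0,0,0],
    [100,0.1,21,1.5,0,0,0],
    [110,0.1,21,1.5,0,0,0],
    [110,0.1,20,0,0,0,0],
    [110,0,18,0,0,0,0],
    [110,0,14,0,0,0,0],
    [110,0,6.4,0,0,0,0],
  ],
)

```text
t: 22.25
position: [0.4612, -0.0949, 0.1125]
tool_rot: [-0.52, -0.477, 0.479, 0.522]
contact_force: [0.4, -0.2, -0.3]
opening: 0.0529
```

Request:
step_arm(
  targets=[
    [150,0,0,0,0,0,0],
    [180,0,0,0,0,0,0],
    [195,0,0,0,0,0,0],
    [205,0,0,0,0,0,0],
    [212,0,0,0,0,0,0],
    [216,0,0,0,0,0,0],
    [222,0,0,0,0,0,0],
    [255,0,0,0,0,0,0],
  ],
)

```text
t: 23.25
position: [0.4613, -0.0952, 0.1133]
tool_rot: [-0.521, -0.477, 0.478, 0.522]
contact_force: [-0.7, 1.4, -0.6]
opening: 0.013
```

Request:
step_arm(
  targets=[
    [255,0,0,0,0,0,0],
    [255,0,0,0,0,0,0],
    [255,0,0,0,0,0,0],
    [255,0,0,0,0,0,0],
    [255,0,-1,0,0,0,0],
    [255,0,-1,0,0,0,0],
    [255,0,-1.5,0,0,0,0],
    [255,0,-1.5,0,0,0,0],
  ],
)

```text
t: 24.25
position: [0.4613, -0.0953, 0.1184]
tool_rot: [-0.521, -0.477, 0.478, 0.522]
contact_force: [0.4, 0.6, -2.5]
opening: 0.0129
```

```bash
python3 - <<'E'
from h import *
s,R=log()
for n in("side","scene","wrist"):
    p=snapshot(n)
    print(n,[(t,round(d["p"],2),np.round(d["point"],1).tolist()) for t in("dish_centre","ball_center","dish_grip","dish_tag") for d in spot_point(p,t)[:1]])
E
```

```text
t 24.25 q [-0.3021  0.3947  1.9586 -0.0014  0.7898 -1.7843] p [ 0.4613 -0.0953  0.1184] F [ 0.3802  0.5978 -2.4571] op 0.0129
tool x,y,z axes: [[0.087, 0.996, -0.001], [-0.002, -0.001, -1.0], [-0.996, 0.087, 0.002]]
side [('dish_centre', 0.71, [249.8, 254.2]), ('ball_center', 0.6, [248.3, 251.2]), ('dish_grip', 0.85, [250.4, 226.4]), ('dish_tag', 0.93, [267.6, 242.4])]
scene [('dish_centre', 0.62, [248.2, 170.6]), ('dish_grip', 0.9, [247.5, 147.7]), ('dish_tag', 0.74, [229.5, 168.1])]
wrist [('dish_centre', 0.56, [255.5, 198.0]), ('dish_grip', 0.79, [256.3, 243.8]), ('dish_tag', 0.72, [253.6, 280.8])]
```

Weight read is 2.5 N, so the dish is held and off the bench. Lifting it straight up, then refining the scanner pose.

Request:
step_arm(
  targets=[
    [255,0,-3,0,0,0,0],
    [255,0,-6,0,0,0,0],
    [255,0,-9,0,0,0,0],
    [255,0,-12,0,0,0,0],
    [255,0,-12,0,0,0,0],
    [255,0,-10,0,0,0,0],
    [255,0,-7,0,0,0,0],
    [255,0,-4,0,0,0,0],
  ],
)

```text
t: 26.0
position: [0.4614, -0.0953, 0.1817]
tool_rot: [-0.521, -0.477, 0.478, 0.522]
contact_force: [0.2, -0.1, -2.0]
opening: 0.0127
```

```bash
python3 - <<'E'
from h import *
import pickle
s,R=log()
w=pickle.load(open("w1.pkl","rb"));print("w1 window",atz(w,(342.9,312),.115,True))
a=snapshot("scene")
h,wd=a["range_z"].shape;f=h/2/np.tan(np.radians(a["fovy"])/2)
u,v=np.meshgrid(np.arange(wd),np.arange(h));z=a["range_z"]
X=(np.stack([(u-a["cx"])/f*z,(v-a["cy"])/f*z,z],-1)-np.array(a["t"]))@np.array(a["R"])
hs=cv2.cvtColor(a["img"],cv2.COLOR_RGB2HSV)
box=(u>165)&(u<215)&(v>90)&(v<130)&(z>0)
F=X[box&(X[...,2]>.085)&(X[...,2]<.145)&(X[...,1]<-.3)&(X[...,1]>-.5)]
print("front pts",len(F),F.mean(0))
# robust line y=f(x)
q=F[:,:2]
for _ in range(4):
    l=cv2.fitLine(q.astype(np.float32),cv2.DIST_HUBER,0,.001,.001).ravel();n=np.array([-l[1],l[0]]);r=(q-l[2:])@n;q=q[abs(r)<.006]
print("line dir deg",np.degrees(np.arctan2(l[1],l[0])),"pt",l[2:],len(q),"x range",np.percentile(q[:,0],[2,98]))
tp=X[box&(X[...,2]>.15)&(X[...,2]<.17)&(X[...,1]<-.3)];print("top",len(tp),cv2.minAreaRect(tp[:,:2].astype(np.float32)*1000))
print([(round(d["p"],2),d["point"]) for d in spot_point(a,"ball_center")[:1]+spot_point(a,"dish_centre")[:1]])
E
```

```text
t 26.0 q [-0.3019  0.2911  1.911  -0.0012  0.9409 -1.7845] p [ 0.4614 -0.0953  0.1817] F [ 0.1731 -0.0997 -1.9975] op 0.0127
tool x,y,z axes: [[0.087, 0.996, -0.001], [-0.002, -0.001, -1.0], [-0.996, 0.087, 0.002]]
w1 window [ 0.5501 -0.3933  0.115 ]
front pts 309 [ 0.5657 -0.3946  0.1165]
line dir deg 0.624834 pt [ 0.5569 -0.3905] 192 x range [0.5168 0.5969]
top 209 ((558.0877685546875, -417.125732421875), (88.21094512939453, 61.410003662109375), 6.895577907562256)
[(0.92, [248.4, 159.3])]
```

Scanner estimates agree: window ≈ (0.551, -0.391), x axis ≈ -85.5°. Quarter turn in the air first.

Request:
step_arm(
  targets=[
    [255,0,-0.5,0,0,0.02,0],
    [255,0,-0.5,0,0,0.045,0],
    [255,0,-0.3,0,0,0.07,0],
    [255,0,0,0,0,0.095,0],
    [255,0,0,0,0,0.11,0],
    [255,0,0,0,0,0.12,0],
    [255,0,0,0,0,0.12,0],
    [255,0,0,0,0,0.12,0],
  ],
)

```text
t: 27.15
position: [0.4613, -0.0952, 0.1824]
tool_rot: [-0.654, -0.268, 0.269, 0.654]
contact_force: [0.2, 0.5, -2.1]
opening: 0.0127
```

Request:
step_arm(
  targets=[
    [255,0,0,0,0,0.12,0],
    [255,0,0,0,0,0.12,0],
    [255,0,0,0,0,0.12,0],
    [255,0,0,0,0,0.11,0],
    [255,0,0,0,0,0.095,0],
    [255,0,0,0,0,0.07,0],
    [255,0,0,0,0,0.045,0],
    [255,0,0,0,0,0.025,0],
  ],
)

```text
t: 28.15
position: [0.4613, -0.0952, 0.1824]
tool_rot: [0.707, 0.026, -0.028, -0.707]
contact_force: [-0.2, -0.2, -2.3]
opening: 0.0128
```

```bash
python3 - <<'E'
from h import *
s,R=log()
d=np.array([.542,-.276,.183])-s["position"];print("to go, tool axes mm",(R.T@d*1000).round(1),"toolx deg",np.degrees(np.arctan2(R[1,0],R[0,0])))
for n in("side","scene"):
    p=snapshot(n)
    print(n,[(t,round(q["p"],2),np.round(q["point"],1).tolist()) for t in("dish_centre","ball_center") for q in spot_point(p,t)[:1]])
E
```

```text
t 28.15 q [-0.3019  0.2901  1.9103 -0.0012  0.9432 -0.3779] p [ 0.4613 -0.0952  0.1824] F [-0.1913 -0.1654 -2.2956] op 0.0128
tool x,y,z axes: [[0.997, 0.077, -0.002], [-0.002, -0.0, -1.0], [-0.077, 0.997, -0.0]]
to go, tool axes mm [  66.6   -0.7 -186.4] toolx deg 4.398111122109896
side [('dish_centre', 0.95, [248.5, 236.7]), ('ball_center', 0.6, [248.0, 237.2])]
scene [('dish_centre', 0.74, [248.1, 158.6])]
```

Request:
step_arm(
  targets=[
    [255,0.8,0,-2.4,0,0,0],
    [255,1.7,0,-4.7,0,0,0],
    [255,2.5,0,-7.1,0,0,0],
    [255,3.4,0,-9.4,0,0,0],
    [255,4.2,0,-11.8,0,0,0],
    [255,5.0,0,-14.2,0,0,0],
    [255,5.9,0,-16.5,0,0,0],
    [255,5.9,0,-16.5,0,0,0],
  ],
)

```text
t: 29.45
position: [0.4977, -0.1766, 0.1826]
tool_rot: [0.707, 0.027, -0.028, -0.706]
contact_force: [0.4, -0.2, -3.2]
opening: 0.0127
```

Request:
step_arm(
  targets=[
    [255,5.9,0,-16.5,0,0,0],
    [255,5.9,0,-16.5,0,0,0],
    [255,5.0,0,-14.2,0,0,0],
    [255,4.2,0,-11.8,0,0,0],
    [255,3.4,0,-9.4,0,0,0],
    [255,2.5,0,-7.1,0,0,0],
    [255,1.7,0,-4.7,0,0,0],
    [255,0.8,0,-2.4,0,0,0],
  ],
)

```text
t: 30.45
position: [0.533, -0.2554, 0.1826]
tool_rot: [0.707, 0.027, -0.028, -0.706]
contact_force: [-0.2, -0.3, -2.4]
opening: 0.0127
```

```bash
python3 - <<'E'
from h import *
s,R=log()
a=snapshot("scene");b=snapshot("side");w=snapshot("wrist")
V={}
for n,p in(("scene",a),("side",b),("wrist",w)):
    V[n]={}
    for t in("dish_centre","ball_center","dish_grip","dish_tag","scanner_window","scanner"):
        q=spot_point(p,t)[:1]
        if q: V[n][t]=ray(p,q[0]["point"],n=="wrist"); print(n,t,round(q[0]["p"],2),np.round(q[0]["point"],1))
for t in("dish_grip","dish_tag","scanner_window","scanner","dish_centre","ball_center"):
    r=[V[n][t] for n in V if t in V[n]]
    if len(r)>1: print(t,*tri(r))
save(a,"sc6.png",(160,90,280,190),3.3);save(b,"sd6.png",(240,230,360,370),3.3);
i=cv2.imread("pics/sc6.png");j=cv2.imread("pics/sd6.png");h=max(i.shape[0],j.shape[0])
i=cv2.copyMakeBorder(i,0,h-i.shape[0],0,0,0);cv2.imwrite("pics/two6.png",np.hstack([i,j]))
E
```

```text
t 30.45 q [-0.5251  0.4918  1.5998 -0.0015  1.0514 -0.6027] p [ 0.533  -0.2554  0.1826] F [-0.2097 -0.2719 -2.3644] op 0.0127
tool x,y,z axes: [[0.997, 0.078, -0.002], [-0.002, -0.0, -1.0], [-0.078, 0.997, -0.0]]
scene dish_centre 0.83 [207.6 138.4]
scene dish_grip 0.59 [206.9 116.5]
scene dish_tag 0.72 [197.6 121.9]
scene scanner_window 0.8 [187.5 112.9]
scene scanner 0.65 [186.8 132.4]
side dish_centre 0.81 [284.6 280.6]
side ball_center 0.41 [284.8 278. ]
side dish_grip 0.97 [284.8 254.1]
side dish_tag 0.8 [292.1 289.1]
side scanner_window 0.97 [305.2 311.4]
side scanner 0.74 [308.3 352.7]
wrist dish_centre 0.61 [254.9 195.8]
wrist dish_grip 0.92 [256.  242.5]
wrist dish_tag 0.67 [253.4 281. ]
wrist scanner_window 0.33 [253.6 190.5]
wrist scanner 0.61 [258.3 294.7]
dish_grip [ 0.5327 -0.2581  0.1734] [2.8, 3.5, 3.1]
dish_tag [ 0.5407 -0.3206  0.1137] [5.4, 3.8, 2.0]
scanner_window [ 0.5539 -0.3245  0.0945] [57.8, 39.5, 76.5]
scanner [ 0.5576 -0.4188 -0.0024] [1.0, 4.2, 4.3]
dish_centre [ 0.5363 -0.2584  0.0742] [4.1, 3.0, 1.2]
```

View pics/two6.png

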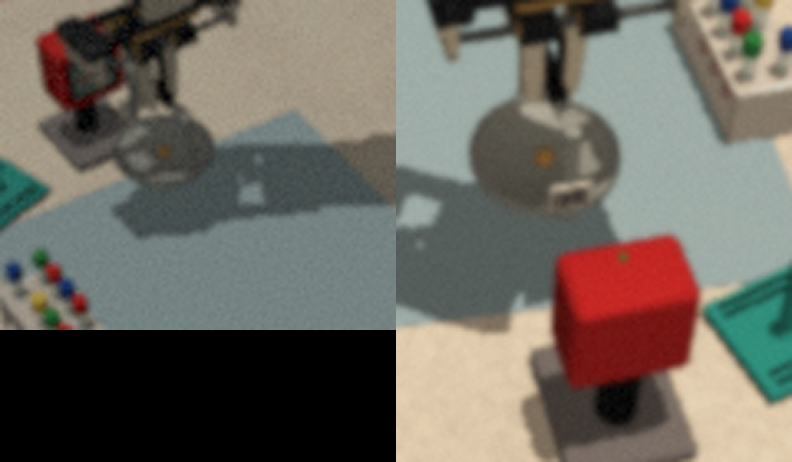

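The ball sits in the middle of the dish ((545,157) in the side crop) and the tag at (572,193) points to the scanner. I'll get the scanner yaw from its head and foot edges in this side view.

```bash
python3 - <<'E'
from h import *
b=snapshot("side")
px=lambda u,v:(240+(u-396)/3.3,230+v/3.3)
def e(n,A,B,z):
    P=atz(b,px(*A),z);Q=atz(b,px(*B),z);d=Q-P;print(n,P[:2],Q[:2],"deg",np.degrees(np.arctan2(d[1],d[0])).round(1),"len",np.linalg.norm(d).round(3))
e("head top front",(560,258),(676,237),.158);e("head top rear",(568,322),(694,292),.158)
e("foot near",(552,461),(692,455),.014)
# depth-based head front-top from red mask on the top face
h,wd=b["range_z"].shape;f=h/2/np.tan(np.radians(b["fovy"])/2)
u,v=np.meshgrid(np.arange(wd),np.arange(h));z=b["range_z"]
X=(np.stack([(u-b["cx"])/f*z,(v-b["cy"])/f*z,z],-1)-np.array(b["t"]))@np.array(b["R"])
im=b["img"].astype(int);red=(im[...,0]>1.8*im[...,1])&(im[...,0]>60)&(u>270)&(u<345)&(v>295)&(v<352)&(z>0)
t=X[red&(X[...,2]>.150)&(X[...,2]<.168)];r=X[red&(X[...,2]>.08)&(X[...,2]<.145)]
print(len(t),t.mean(0),cv2.minAreaRect(t[:,:2].astype(np.float32)*1000))
l=cv2.fitLine(r[:,:2].astype(np.float32),cv2.DIST_HUBER,0,.001,.001).ravel();print("rear face",len(r),np.degrees(np.arctan2(l[1],l[0])),l[2:])
E
```

```text
head top front [ 0.51080119 -0.40449297] [ 0.59117899 -0.39919098] deg 3.8 len 0.081
head top rear [ 0.50549532 -0.45344526] [ 0.59083464 -0.44335847] deg 6.7 len 0.086
foot near [ 0.50061015 -0.46292958] [ 0.59705508 -0.47299996] deg -6.0 len 0.097
814 [ 0.54997588 -0.42451419  0.15632882] ((551.2957763671875, -421.55499267578125), (84.8871078491211, 55.812129974365234), 4.011148452758789)
rear face 734 1.6287951 [ 0.55122054 -0.4468334 ]
```

Request:
step_arm(
  targets=[
    [255,0.3,0,-1,0,0,0],
    [255,0.5,0,-2.2,0,0,0],
    [255,0.7,0,-3.4,0,0,0],
    [255,1.0,0,-4.4,0,0,0],
    [255,1.0,0,-4.4,0,0,0],
    [255,0.7,0,-3.4,0,0,0],
    [255,0.5,0,-2.2,0,0,0],
    [255,0.3,0,-1,0,0,0],
  ],
)

```text
t: 32.55
position: [0.5397, -0.277, 0.1826]
tool_rot: [0.707, 0.027, -0.028, -0.706]
contact_force: [-0.6, -0.2, -1.7]
opening: 0.0131
```

Request:
step_arm(
  targets=[
    [255,0,0,0,0,0,0],
    [255,0,0,0,0,0,0],
    [255,0,0,0,0,0,0],
    [255,0,0,0,0,0,0],
    [255,0,0,0,0,0,0],
    [255,0,0,0,0,0,0],
    [255,0,0,0,0,0,0],
    [255,0,0,0,0,0,0],
  ],
)

```text
t: 33.55
position: [0.5397, -0.2769, 0.1826]
tool_rot: [0.707, 0.027, -0.028, -0.706]
contact_force: [0.2, 0.1, -2.2]
opening: 0.0128
```

```bash
python3 - <<'E'
from h import *
s,R=log()
a=snapshot("scene");b=snapshot("side")
V=[{},{}]
for i,p in enumerate((a,b)):
    for t in("dish_centre","dish_grip","dish_tag","ball_center","scanner_window","bottle_mouth"):
        q=spot_point(p,t)
        if t=="bottle_mouth": q=[d for d in q if np.linalg.norm(np.array(d["point"])-([254.2,229.2],[277.4,197.3])[i])<15]
        if q: V[i][t]=ray(p,q[0]["point"])
T_={}
for t in V[0]:
    if t in V[1]: T_[t]=tri([V[0][t],V[1][t]]);print(t,*T_[t])
xs=np.array([np.cos(np.radians(-85.3)),np.sin(np.radians(-85.3)),0]);ys=np.cross([0,0,1],xs);W=np.array([.549,-.391,.115])
p=np.array(s["position"]);dx=-R[:,2]
tag=p-[0,0,.113]+[0,0,.045]+.0646*dx;d=tag-W;print("tag in window frame (from TCP)",d@xs,d@ys,d[2],"yaw",np.degrees(np.arccos(dx@xs)))
# ball vs rim in side: colour centroid
im=b["img"].astype(int);m=(im[...,0]-im[...,2]>35)&(im[...,0]<1.9*im[...,1]);u,v=np.meshgrid(range(512),range(384));m&=(abs(u-286)<20)&(abs(v-285)<20)
if m.sum():
    c=(u[m].mean(),v[m].mean());X=atz(b,c,p[2]-.113+.018);print("ball px",c,m.sum(),X,"off from dish mm",((X-p)[:2]*1000).round(1))
E
```

```text
t 33.55 q [-0.5503  0.5181  1.5563 -0.0016  1.0685 -0.6278] p [ 0.5397 -0.2769  0.1826] F [ 0.2272  0.0784 -2.1692] op 0.0128
tool x,y,z axes: [[0.997, 0.078, -0.002], [-0.002, -0.0, -1.0], [-0.078, 0.997, -0.0]]
dish_centre [ 0.5432 -0.2725  0.0792] [4.0, 4.0]
dish_grip [ 0.538  -0.2828  0.1773] [2.7, 2.7]
dish_tag [ 0.5549 -0.3326  0.1075] [5.0, 5.0]
scanner_window [ 0.5498 -0.3844  0.1054] [0.9, 0.9]
tag in window frame (from TCP) -0.049858174331166495 -0.0002024474622432373 -0.0004073941510771839 yaw 0.21615949405113863
ball px (np.float64(289.80555555555554), np.float64(285.1666666666667)) 36 [ 0.5407 -0.2842  0.0876] off from dish mm [ 1.  -7.3]
```

```bash
python3 - <<'E'
from h import *
s=read_state();p=np.array(s["position"])
for n in("side","scene"):
    b=snapshot(n);f=192/np.tan(np.radians(b["fovy"])/2)
    c=np.array(b["R"])@(p-[0,0,.095])+b["t"];e=c[:2]/c[2]*f+[b["cx"],b["cy"]]
    r={t:[(round(d["p"],2),np.round(d["point"],1).tolist()) for d in spot_point(b,t)[:1]] for t in("ball_center","dish_centre")};print(n,"expected ball px",e.round(1),r)
    im=b["img"].astype(int);x,y=map(int,e.round());q=(im[...,0]-im[...,2])[y-8:y+9,x-10:x+11]
    yy,xx=np.nonzero(q>q.max()-25);print("ball colour px",xx.mean()+x-10,yy.mean()+y-8,len(xx),q.max(),"bottle",[np.round(d["point"],1).tolist() for d in spot_point(b,"bottle_centre")[:4]])
E
```

```text
side expected ball px [288.8 283. ] {'ball_center': [(0.52, [288.5, 284.3])], 'dish_centre': [(0.95, [290.0, 284.5])]}
ball colour px 288.88235294117646 283.4117647058824 17 81 bottle [[197.0, 194.3], [210.0, 144.9]]
scene expected ball px [205.3 133. ] {'ball_center': [(0.71, [187.1, 129.3])], 'dish_centre': [(0.83, [204.0, 137.2])]}
ball colour px 205.0 133.0 9 52 bottle [[377.8, 280.4], [255.6, 221.8], [322.1, 203.1]]
```

The ball's colour spot matches the expected centre within 1 px in both views. Handing in.

```bash
python3 -c "
from bench import *
print(close_job())"
```

```text
the job is handed in; nothing more can be done
None
```

I carried out the whole job and handed it in at about 34 s of the 72 s; the hand-in gives no verdict.

**Bottle:** I picked up the large clear bottle and lowered it mouth down over the grey rack's free long peg. It touched the plate with 4.4 N at the expected height, and I let go. The look right after release showed it standing square on the plate.

**Dish:** I took it by the sleeve, lifted it straight up and turned it about 80°. I then carried it gently to the scanner, where the gripper still holds it.

**Last checks:**
- **Tag position:** worked out from the arm's pose, the tag is 50 mm in front of the window, under 1 mm off sideways and in height.
- **Facing:** the dish is within 0.2° of my estimate of the scanner's yaw. The yaw measurements themselves mostly fell between about 1° and 7°, and I used 4.5°; a rough fit to the foot edge gave −6°.
- **Level and force:** the tool points straight down, and the force reading (about 2.2 N) is just the dish's weight, with no sign of touching anything.
- **Ball:** its colour spot lies within 1 px of the expected centre in both outside views.

**Checks that disagreed:**
- The point detector put the tag up to about 15 mm off the arm-pose figure, with 5 mm ray misses.
- An earlier, looser ball measurement gave 7 mm off-centre, which the tighter one did not confirm.
- In the last pictures the bottle was found on the rack only in the scene view; the side detector missed it there.

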